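Tap a jammed locking yoke off a market-stall post

ROBOT

A 6-joint arm with a two-finger parallel gripper is mounted at the origin on the work surface. World frame = base frame: x ahead of the robot, y to its left, z up, the work surface at z = 0. Lengths are in m, angles in rad, forces in N, time in s.
With the tool pointing down it reaches from about 0.225 to 0.875 m from the base axis. Payload 3.4 kg.
Tool frame: the origin (TCP) lies at the very end of the fingers, on their centre line; the grasp point (between the pads) lies 19 mm behind it (manip.hold_point_z is the distance from the TCP to the grasp point, in m); z points along the fingers, x is the direction in which the jaws open and shut, and the axes are right-handed (so a half turn about z gives the same grasp; the last joint's range is limited). The gripper opens to 85 mm and grips with 20 to 120 N. Pads are 22 mm wide; open, the fingers measure 114 mm over their backs; the gripper's body (76 mm by 85 mm) begins 54 mm behind the grasp point. The pads swing forward as they close: fully open they stand 13 mm farther back than shut.
Start: joints at [-1.248, 0.276, 1.505, -0, 1.361, -0.121], TCP at [0.247, -0.519, 0.192] pointing down, gripper open.
Joint ranges: [-2.89, 2.89], [-0.75, 2.08], [0.22, 2.7], [-1.18, 4.32], [0.11, 2.71], [-2.7, 2.7]. Speed limits (rad/s): [2.57, 2.57, 3.14, 3.14, 3.14, 3.14].

INTERFACE

Orientations are given as a unit quaternion [w, x, y, z].
In Python, from rig import telemetry, cams, manip, finder gives the robot as it stands. The module is installed in compiled form; this text tells all that it offers.
- The arm moves only by the tool carry_out, never from a script. Its argument "rows" is a list that holds one entry, the list of rows, each a list of 5 numbers: the gripper's target within -1 to 1 (fully open at 1, half-way at 0, shut at -1), then the shift along the world's x, y, z in cm, then the turn about the world's z in rad. A call has 1 to 12 rows; each row shifts and turns the commanded pose from where the row before left it; what a row does not reach is not made up. A row lasts 1/10 s, in which the tool goes at most 50 mm and 8.59 degrees, less where a joint would pass 70% of its speed; a pose out of reach is approached as far as the arm can. A call with a gripper value outside its range is refused whole. The fingers move at their own pace and stop on an object; "force" is the grip in N (left out, the last holds). Time passes only in rows, so rows that do not move let the fingers close. It gives the time, the measured TCP pose, the force and the opening at its end, in the units of the state.
- telemetry.get_state(): the state, without advancing time (a new reading comes with each control period).
- cams.get_image(name): name is "side" or "top"; returns a dict with "image" (384x512x3 uint8, red, green, blue), "camera_matrix" (3x3 intrinsics, pixels), "eye" and "attitude" of the camera in the world. Camera axes: x right, y down, z forward; pixel columns grow to the right and rows downward; lengths in m; the calibration is good to about 2 mm. A picture is of the moment at which its call begins. There is no depth.
- manip.sign_off(): hands the job in, once; it reports no verdict.
Trained networks look in a picture, given as the dict that the camera call returned (one of the last four; its "shot" number tells which), for a name from the list of things; names that differ only in an ending like _2 or _b are one class to them, and where a whole thing is asked for, a point or a joint stands for the part that bears it (a point fixed in the world has none). Each returns a list of dicts, best first, with "confidence" (0 to 1); they miss things now and then, are a little off and sometimes report something else, mostly with a low value. They report only what shows in the picture. A call takes as long as a camera call. They do not tell look-alikes from the thing itself.
- finder.boxes_of(picture, thing): "xy" ([column, row] in pixels, amid what is visible of it).
The state is a dict: "clock": time; "qpos": joint angles; "qd": joint speeds; "effort": joint torques, N m; "position": TCP position; "ee_rot": TCP orientation; "contact_force": force on the tool from outside, world axes, zero at the start; "moment": the same for the moment, N m; "width": finger opening in m.
Only numpy, scipy, OpenCV 4.12 (cv2) and the standard library are available. Lean on these libraries where they do the work, as an engineer would, in place of code of your own. Each camera call takes 0.05 s, during which the arm holds its last target.

TASK

The wooden locking yoke has jammed against the stall's post: take the rubber mallet and work the yoke off with light taps on its two lugs in turn, keeping it square, until both sides have moved at least 6 mm and the yellow stripes show fully. Then stand the mallet back upright on its cork pad and let go; touch the yoke only with the mallet, never force it, and leave the other goods where they are.

Things in the scene. Friction and masses are not known exactly. Their poses are not given: they have to be found in the camera images.
- clamp: Fixed steel base plate, x -115 to 85, y -150 to 150 mm, 10 mm thick, with an orange square post (50 x 50 mm, top 115 mm above the table). Origin: on the table under the post. +x is the way the yoke must move (away from the robot), z up. Rails along x at y = +110 and -110 mm, tops 15 mm above the table. Yellow stripes on the rails, 6 mm in x, are just uncovered when a side has moved 6 mm.
- yoke: U-shaped wooden yoke, 16 to 52 mm above the table: crossbar 260 mm long beyond the post, two arms (220 mm apart) reaching back to the robot on the rails. Origin: left arm's middle line, 60 mm in x ahead of its lug face, 13 mm above the table; axes as the clamp's when square. It only slides along clamp x and skews. Over 8.5 N of push, or one side leading by more than 3 mm, spoils it and fails.
- lug_left (a point): Centre of the left (+y) arm's striking face, 34 mm above the table: upright steel plate 40 mm wide, 36 mm high, facing the clamp's -x; at clamp x = -60 mm plus runner_left. About 5.5 N makes this side alone slip, and it stays where left; each mm it leads the other side adds 2.5 N (each mm it lags takes 2.5 N off). Both together would need 11 N, so take the sides in turn.
- lug_right (a point): The same for the right (-y) arm: striking face centre, same size and behaviour. Good taps: bring the mallet's face up slowly, 20 mm/s or less, from some 10 mm away, stop as soon as the push reaches 7 to 7.5 N, back off, change sides; 6 to 12 taps in all, 1 to 2 mm each.
- runner_left (a joint): How far the left side of the yoke has slid along the clamp's +x, in m. 0 is fully home on the post; it starts between 0 and 0.0015, the two sides not alike (the yoke sits skewed), and runs to a stop at 0.026. At least 0.006 is wanted.
- runner_right (a joint): The same for the right side.
- mallet: Mallet standing on its head, handle up, 115 mm tall, 0.2 to 0.33 kg. Black rubber head 60 (x) x 44 (y) x 40 mm (z), striking faces at x = +30 and -30 mm; square wooden handle 24 x 24 mm, z = 40 to 115 mm. Origin: centre of the head's underside; z up. Grip the handle from above and use it upright, head's underside about 22 mm above the table to clear the rails.
- pad: Fixed square cork pad, 110 x 110 x 6 mm, left or right of the clamp, where the mallet stands at the start and must stand again (middle of the head within 30 mm of the pad's middle). Origin: centre of the underside, on the table.
- punnet: Bystander: clear tray of oranges, 110 x 150 x 50 mm, on the other side of the clamp from the pad. Origin: centre of underside.
- label_roll: Bystander: white ring-shaped roll lying flat, 72 mm across, 30 mm high, beyond the pad or the punnet. Origin: centre of underside.
- price_board: Bystander: blank black board 120 mm wide, 112 mm high overall, in a wooden foot, beyond the pad or the punnet. Origin: centre of underside.
Things that resemble listed ones, but are neither listed nor needed, are in the scene too. What is shaped like the mallet but orange is not meant.

How it is judged:
By the outcome, as a careful person would: the job done as asked, in the order asked, and still so for the second after the job is handed in, with the robot touching nothing.
It also fails if it takes over 67 s, if anything falls off the work surface, if the arm or the gripper's body presses on something with over 40 N, if the wrist force passes 120 N, or if a joint passes its speed limit or range.

## Working session

There is one attempt and no reset: what is moved stays moved. The work goes in short steps, Python scripts to look and compute and a tool call to move; the robot and the scene stay as the last step left them, time stands still between calls to the robot, and variables do not carry over. Pictures are saved under pics/ and viewed, and the job is handed in when it is done.

Besides the shell and the picture viewer there is one more tool, called after "Emit:" by a JSON object that holds its "op" and its "data". carry_out: Moves the arm, as the interface text tells. Its arguments: {"type":"object","properties":{"rows":{"type":"array","items":{"type":"array","items":{"type":"array","items":{"type":"number"}}}},"force":{"type":"number"}},"required":["rows"]}

```bash
mkdir -p pics; cat > h.py <<'E'
import numpy as np, cv2
from scipy.spatial.transform import Rotation as R
from rig import telemetry, cams, manip, finder
def Rm(p):
    a=np.array(p["attitude"],float)
    if a.shape==(3,3): return a
    return R.from_quat([a[1],a[2],a[3],a[0]]).as_matrix()
def ray(p,uv,z):
    K=np.array(p["camera_matrix"]); d=Rm(p)@np.linalg.inv(K)@np.array([uv[0],uv[1],1.])
    e=np.array(p["eye"]); return e+d*(z-e[2])/d[2]
def proj(p,X):
    c=Rm(p).T@(np.array(X)-np.array(p["eye"])); q=np.array(p["camera_matrix"])@c; return q[:2]/q[2]
def save(p,n,crop=None,s=1):
    im=cv2.cvtColor(p["image"],cv2.COLOR_RGB2BGR)
    if crop: im=im[crop[1]:crop[3],crop[0]:crop[2]]
    if s!=1: im=cv2.resize(im,None,fx=s,fy=s,interpolation=cv2.INTER_CUBIC)
    cv2.imwrite("pics/"+n,im)
E
python3 - <<'E'
from h import *
np.set_printoptions(precision=4,suppress=True)
print(telemetry.get_state())
for n in("top","side"):
    p=cams.get_image(n); save(p,n+"0.png",s=1.5)
    print(n,p["eye"],p["attitude"],p["camera_matrix"])
    for t in ["clamp","yoke","lug_left","lug_right","mallet","pad","punnet","label_roll","price_board"]:
        print(t,[(np.round(b["xy"],1).tolist(),round(b["confidence"],2)) for b in finder.boxes_of(p,t)][:4])
print(manip.hold_point_z)
E
```

```text
{'clock': 0.0, 'qpos': array([-1.2479,  0.2766,  1.5061, -0.    ,  1.3607, -0.121 ]), 'qd': array([ 0.0015, -0.0005, -0.0011, -0.0001, -0.0009,  0.0007]), 'effort': array([ -0.0008, -41.6775, -24.5802,  -0.0005,   0.011 ,  -0.    ]), 'position': array([ 0.2467, -0.5187,  0.1914]), 'ee_rot': array([-0.0006,  0.8454, -0.5341, -0.0007]), 'contact_force': array([-0.9901, -0.1181, -0.3557]), 'moment': array([-0.0138,  0.0611,  0.0047]), 'width': 0.08533926102648162}
top [0.3525 0.0434 1.026 ] [ 0.0708 -0.7012  0.7065 -0.0643] [[408.9174   0.     250.3612]
 [  0.     408.9174 185.7477]
 [  0.       0.       1.    ]]
clamp [([277.8, 178.6], 0.73)]
yoke [([292.4, 154.5], 0.64), ([158.5, 208.4], 0.25), ([278.4, 177.4], 0.21)]
lug_left [([284.3, 151.5], 0.58)]
lug_right [([292.5, 158.0], 0.79)]
mallet [([91.7, 218.3], 0.93), ([155.1, 261.2], 0.63), ([143.3, 200.6], 0.56)]
pad [([156.2, 207.4], 0.69)]
punnet [([390.4, 194.9], 0.91)]
label_roll [([381.6, 114.8], 0.61)]
price_board [([165.3, 121.1], 0.96)]
side [0.0179 0.5928 0.8635] [ 0.1414 -0.3583  0.8617 -0.3303] [[459.0566   0.     256.2932]
 [  0.     459.0566 191.591 ]
 [  0.       0.       1.    ]]
clamp [([270.0, 179.1], 0.71), ([298.7, 103.1], 0.61)]
yoke [([247.4, 164.7], 0.59), ([149.4, 194.5], 0.23)]
lug_left [([250.3, 164.4], 0.72)]
lug_right [([247.2, 165.4], 0.83)]
mallet [([149.6, 312.6], 0.83), ([245.9, 297.9], 0.67), ([187.1, 258.9], 0.61)]
pad [([201.3, 277.2], 0.86)]
punnet [([357.4, 133.5], 0.75)]
label_roll [([301.0, 105.5], 0.65), ([247.6, 166.5], 0.55)]
price_board [([150.8, 192.4], 0.58)]
0.0187
```

View pics/top0.png

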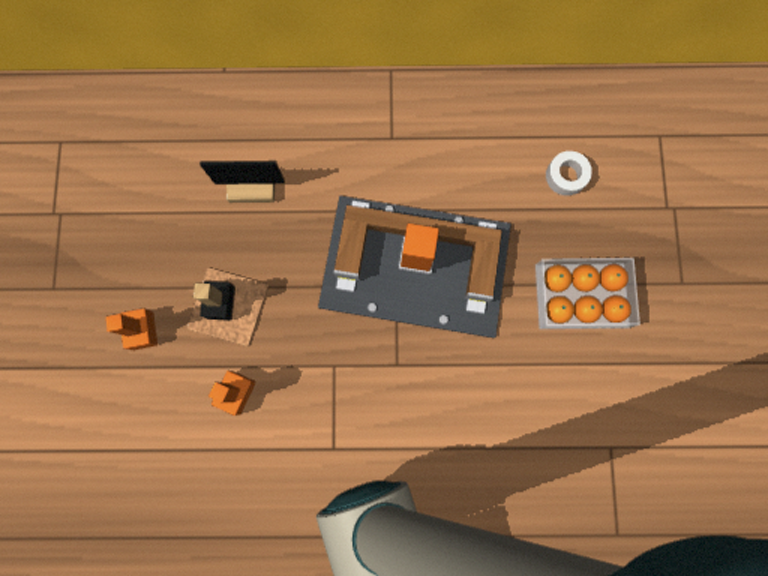

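View pics/side0.png

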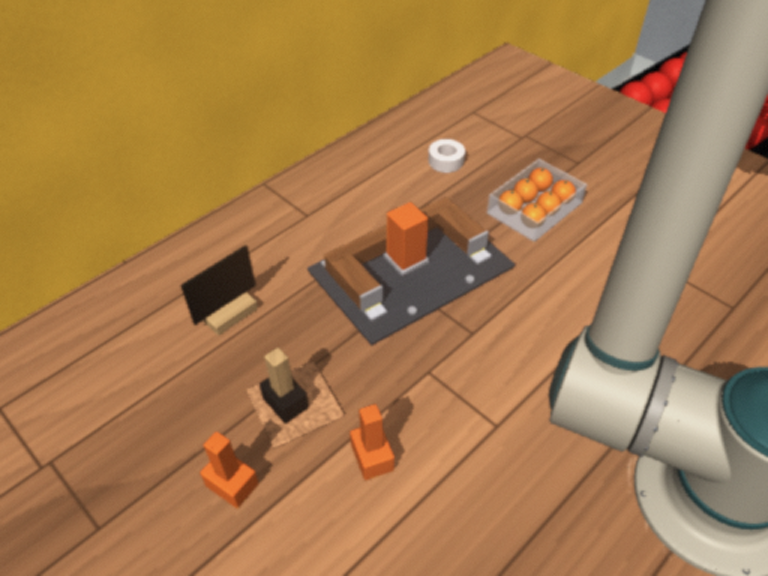

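```bash
python3 - <<'E'
from h import *
p=cams.get_image("top"); save(p,"t_m.png",(120,165,190,245),8); save(p,"t_c.png",(205,125,345,230),5)
q=cams.get_image("side"); save(q,"s_m.png",(155,220,240,300),7); save(q,"s_c.png",(195,125,345,235),5)
E
```

```text
(no output)
```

View pics/t_m.png

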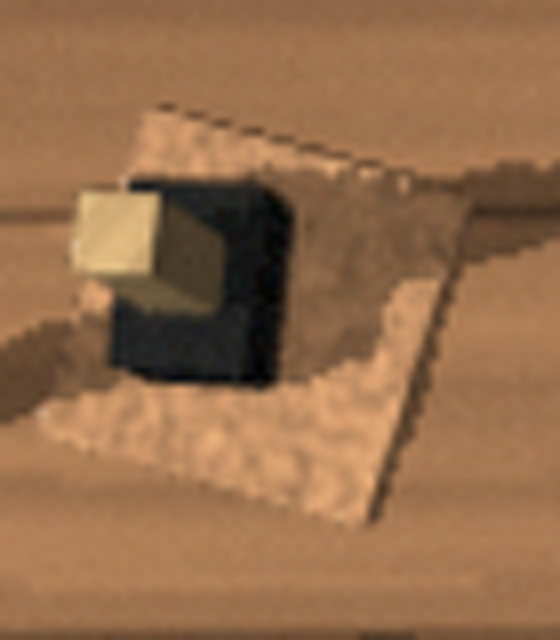

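View pics/t_c.png

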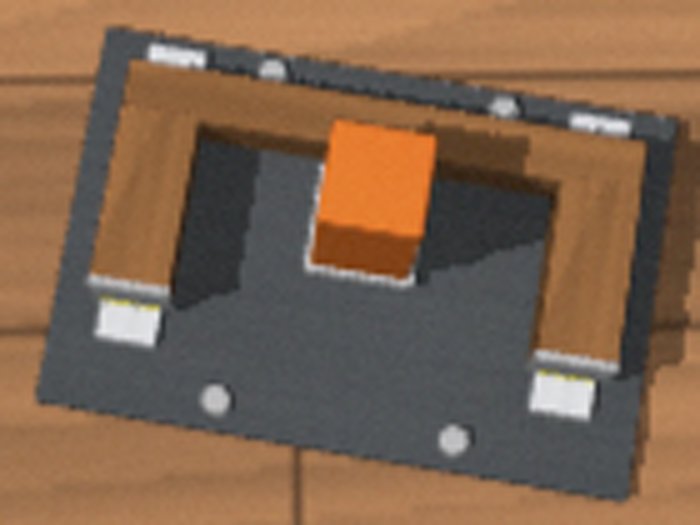

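View pics/s_m.png

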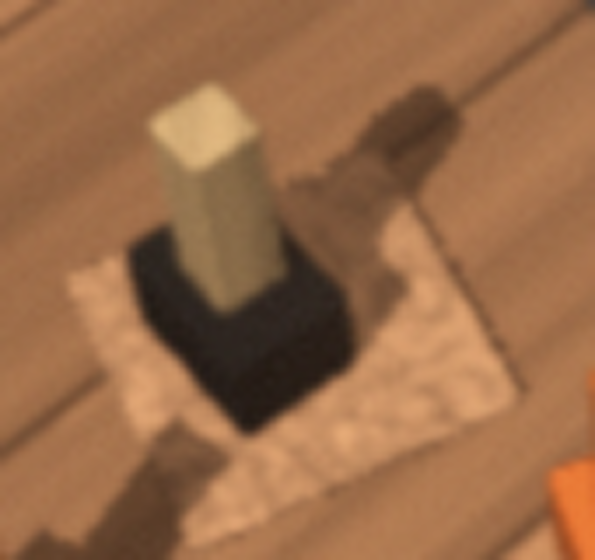

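View pics/s_c.png

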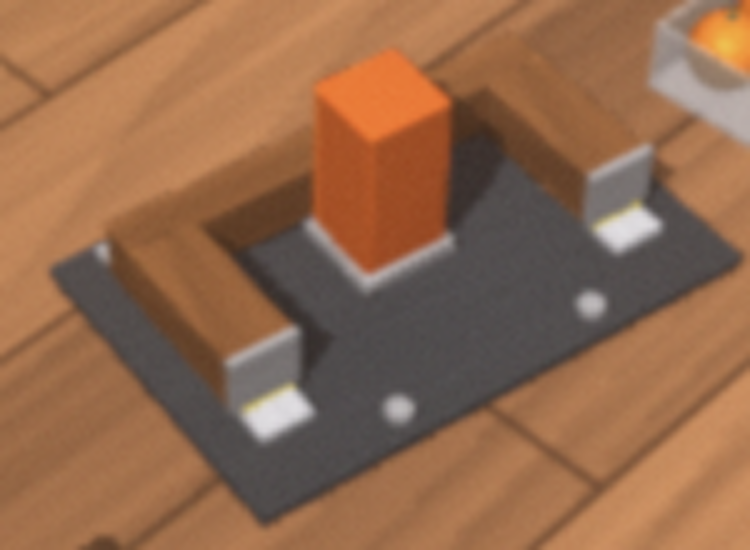

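```bash
cat > fit.py <<'E'
from h import *
from scipy.optimize import least_squares
np.set_printoptions(precision=4,suppress=True)
P={"t":cams.get_image("top"),"s":cams.get_image("side")}
crop={"tm":(120,165,8),"tc":(205,125,5),"sm":(155,220,7),"sc":(195,125,5)}
def fit(name,obs,x0):
    def res(v,full=False):
        r=[]
        for c,uv,X in obs:
            ox,oy,s=crop[c]; m=np.array([(uv[0]+.5)/s-.5+ox,(uv[1]+.5)/s-.5+oy])
            cs,sn=np.cos(v[2]),np.sin(v[2]); x=np.array(X)/1000
            r.append(proj(P[c[0]],[v[0]+cs*x[0]-sn*x[1],v[1]+sn*x[0]+cs*x[1],x[2]])-m)
        return np.array(r).ravel()
    f=least_squares(res,x0,loss="soft_l1"); print(name,f.x); print(res(f.x).reshape(-1,2).round(1).tolist())
    return f.x
cl=[("tc",(110,27),(85,150,10)),("tc",(680,117),(85,-150,10)),("tc",(628,500),(-115,-150,10)),("tc",(38,403),(-115,150,10)),
("sc",(52,270),(85,150,10)),("sc",(265,517),(-115,150,10)),("sc",(742,258),(-115,-150,10)),
("tc",(333,121),(25,25,115)),("tc",(436,135),(25,-25,115)),("sc",(315,92),(25,25,115)),("sc",(373,140),(-25,25,115)),("sc",(450,105),(-25,-25,115))]
fit("clamp",cl,[.45,0,-.16]); 
fit("clampT",cl[:4]+cl[7:9],[.45,0,-.16]);fit("clampS",cl[4:7]+cl[9:],[.45,0,-.16])
ma=[("tm",(83,190),(12,12,121)),("tm",(160,190),(12,-12,121)),("tm",(153,275),(-12,-12,121)),("tm",(75,270),(-12,12,121)),
("sm",(150,128),(12,12,121)),("sm",(212,85),(12,-12,121)),("sm",(260,130),(-12,-12,121)),("sm",(198,172),(-12,12,121)),
("sm",(130,245),(30,22,46)),("sm",(245,350),(-30,22,46)),("sm",(350,290),(-30,-22,46)),("sm",(248,432),(-30,22,6)),("tm",(112,365),(-30,22,46))]
fit("mallet",ma,[.35,.35,0])
pa=[("tm",(150,108),(55,55,6)),("tm",(470,205),(55,-55,6)),("tm",(368,522),(-55,-55,6)),("tm",(38,412),(-55,55,6)),
("sm",(68,275),(55,55,6)),("sm",(408,195),(55,-55,6)),("sm",(520,390),(-55,-55,6)),("sm",(190,545),(-55,55,6))]
fit("pad",pa,[.35,.35,-.2])
E
python3 fit.py
```

```text
clamp [ 0.5884 -0.0172 -0.1747]
[[-1.1, -0.2], [-0.4, 0.1], [-0.2, 0.2], [-0.9, -0.3], [-0.4, -0.4], [0.4, 0.8], [1.3, -0.4], [-0.3, -0.8], [0.6, -0.1], [-0.1, -1.4], [0.3, 0.5], [1.7, -0.6]]
clampT [ 0.5879 -0.0181 -0.1728]
[[-0.8, 0.1], [-0.1, 0.1], [0.3, 0.3], [-0.5, 0.0], [0.1, -0.6], [0.9, 0.0]]
clampS [ 0.5887 -0.016  -0.1746]
[[-0.9, -0.3], [-0.1, 1.0], [0.9, -0.3], [-0.6, -1.2], [-0.2, 0.7], [1.2, -0.5]]
mallet [ 0.5133  0.3129 -0.0477]
[[-0.5, -0.7], [0.4, -0.3], [0.3, -0.4], [-0.5, -0.2], [-0.1, -1.0], [0.8, -1.3], [1.0, -0.6], [0.1, -0.0], [-1.2, 0.8], [-0.9, 3.7], [1.0, 0.2], [0.9, 2.0], [-0.6, 0.1]]
pad [ 0.5068  0.302  -0.3067]
[[0.3, -1.2], [0.9, -0.9], [-0.8, 0.9], [-0.8, 1.7], [-0.0, -0.5], [-3.2, -7.6], [1.0, 1.3], [0.3, 0.2]]
```

Emit:
{"op": "carry_out", "data": {"rows": [[[1,1.33,4.16,0,0.054],[1,1.33,4.16,0,0.054],[1,1.33,4.16,0,0.054],[1,1.33,4.16,0,0.054],[1,1.33,4.16,0,0.054],[1,1.33,4.16,0,0.054],[1,1.33,4.16,0,0.054],[1,1.33,4.16,0,0.054],[1,1.33,4.16,0,0.054],[1,1.33,4.16,0,0.054]]]}}

```text
clock: 2.2
position: [0.3802, -0.1017, 0.1927]
ee_rot: [0.0, 0.957, -0.288, 0.001]
contact_force: [1.1, 0.9, 0.0]
width: 0.0851
```

Emit:
{"op": "carry_out", "data": {"rows": [[[1,1.33,4.16,0,0.054],[1,1.33,4.16,0,0.054],[1,1.33,4.16,0,0.054],[1,1.33,4.16,0,0.054],[1,1.33,4.16,0,0.054],[1,1.33,4.16,0,0.054],[1,1.33,4.16,0,0.054],[1,1.33,4.16,0,0.054],[1,1.33,4.16,0,0.054],[1,1.33,4.16,0,0.054],[1,0,0,0,0],[1,0,0,0,0]]]}}

```text
clock: 3.4
position: [0.5126, 0.3132, 0.1917]
ee_rot: [0.001, 1.0, -0.023, -0.0]
contact_force: [-0.7, -0.5, -0.9]
width: 0.0856
```

```bash
python3 - <<'E'
from h import *
p=cams.get_image("side"); save(p,"s1.png",(120,180,300,320),4)
s=telemetry.get_state();print(s["clock"],s["position"],s["ee_rot"],s["qpos"],s["contact_force"]);print(R.from_quat(np.roll(s["ee_rot"],-1)).as_matrix())
E
```

```text
3.45 [0.5123974  0.31218879 0.19188462] [ 6.62094634e-04  9.99726818e-01 -2.33584010e-02 -4.86514135e-04] [ 4.31799989e-01  3.14772979e-01  1.44934555e+00 -7.75861430e-04
  1.37893027e+00  4.78669560e-01] [ 0.29075998 -0.48968363  0.33813715]
[[ 9.98908297e-01 -4.67033956e-02 -1.00369340e-03]
 [-4.67046840e-02 -9.98907893e-01 -1.30109914e-03]
 [-9.41831511e-04  1.34655591e-03 -9.99998650e-01]]
```

View pics/s1.png

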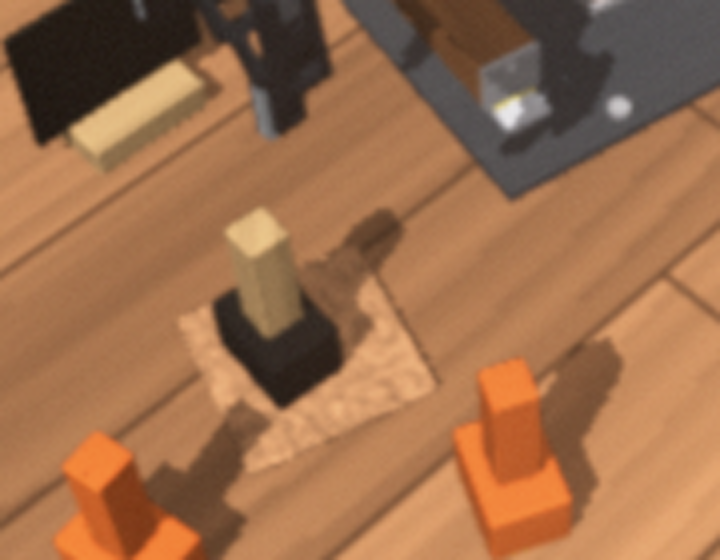

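Emit:
{"op": "carry_out", "data": {"rows": [[[1,0.05,0.05,-2.5,0],[1,0,0,-3,0],[1,0,0,-3,0],[1,0,0,-2.5,0],[1,0,0,-2,0],[1,0,0,0,0],[-1,0,0,0,0],[-1,0,0,0,0],[-1,0,0,0,0],[-1,0,0,0,0],[-1,0,0,0,0],[-1,0,0,0,0]]], "force": 90}}

```text
clock: 4.65
position: [0.5137, 0.3135, 0.0637]
ee_rot: [-0.0, 1.0, -0.023, 0.001]
contact_force: [-1.1, -0.3, 6.0]
width: 0.0219
```

```bash
python3 - <<'E'
from h import *
p=cams.get_image("side"); save(p,"s2.png",(120,180,300,320),4)
s=telemetry.get_state();print(s["clock"],s["position"],s["contact_force"],s["width"])
E
```

```text
4.7 [0.51367565 0.31350752 0.06366292] [-2.0643568  -0.8612481   5.80734216] 0.022114692845783632
```

View pics/s2.png

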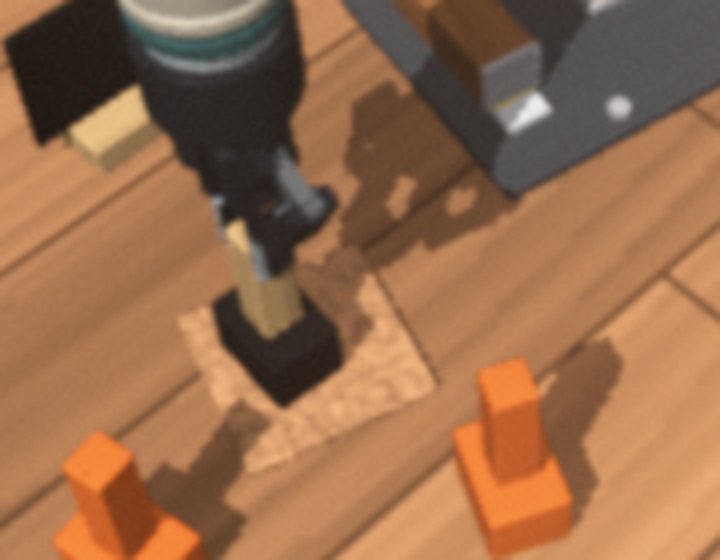

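Emit:
{"op": "carry_out", "data": {"rows": [[[-1,0,0,1,0],[-1,0,0,1.5,0],[-1,0,0,1.5,0],[-1,-0.1,-2.5,0,-0.02],[-1,-0.15,-4,0,-0.022],[-1,-0.2,-4,0,-0.022],[-1,-0.2,-4,0,-0.022],[-1,-0.2,-3.5,0,-0.022],[-1,-0.1,-2.4,0,-0.02],[-1,0,0,0,0],[-1,0,0,0,0]]]}}

```text
clock: 5.8
position: [0.504, 0.109, 0.1026]
ee_rot: [-0.0, 0.996, -0.088, 0.0]
contact_force: [-0.3, 0.7, -2.7]
width: 0.0216
```

```bash
cat > st.py <<'E'
from h import *
import sys
np.set_printoptions(precision=4,suppress=True)
C=np.array([.5884,-.0172]);yw=-.1747
def rd(n=4):
    L=[]
    for i in range(n):
        p=cams.get_image("side"); s=telemetry.get_state(); L.append(s)
    pos=np.mean([s["position"] for s in L],0); f=np.array([s["contact_force"] for s in L]); m=np.mean([s["moment"] for s in L],0)
    u=np.array([np.cos(yw),np.sin(yw)]);v=np.array([-u[1],u[0]])
    d=pos[:2]-C; x=R.from_quat(np.roll(L[-1]["ee_rot"],-1)).as_matrix()
    print("t",round(L[-1]["clock"],2),"pos",pos,"clamp mm",(d@u*1000).round(2),(d@v*1000).round(2),"yaw",np.arctan2(x[1,0],x[0,0]).round(4),"fu",(f[:,:2]@u).round(1),"mean",(f[:,:2]@u).mean().round(2),"fv",(f[:,:2]@v).mean().round(2),"fz",f[:,2].mean().round(1),"m",m,"w",round(L[-1]["width"],4))
    return p
if __name__=="__main__":
    p=rd(int(sys.argv[1]))
    if len(sys.argv)>2: save(p,sys.argv[2],(170,100,350,250),4)
E
python3 st.py 6 s3.png
```

```text
t 6.1 pos [0.504  0.11   0.1024] clamp mm -105.25 110.56 yaw -0.1736 fu [-0.5  0.2  1.   0.2 -1.4  0.7] mean 0.03 fv -0.04 fz -1.8 m [ 0.0214  0.0135 -0.0073] w 0.0216
```

View pics/s3.png

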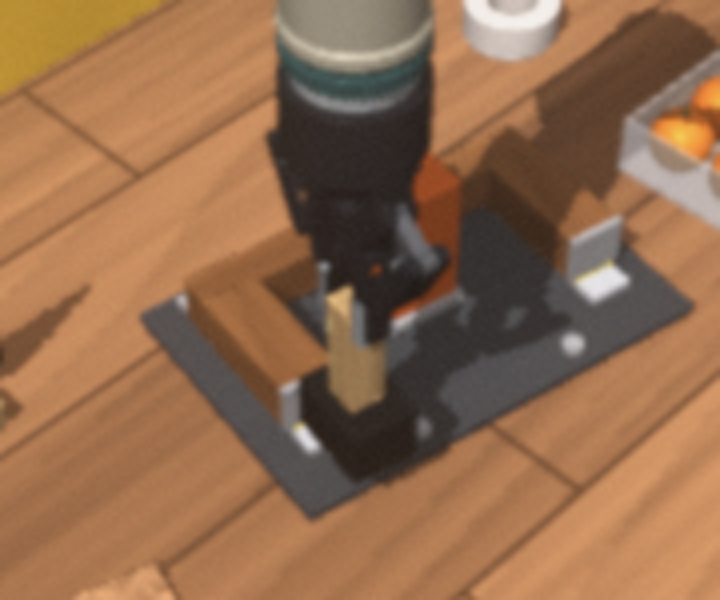

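Emit:
{"op": "carry_out", "data": {"rows": [[[-1,0,0,-0.7,0],[-1,0,0,-0.8,0],[-1,0,0,-0.7,0],[-1,0,0,0,0]]]}}

```text
clock: 6.5
position: [0.5025, 0.1091, 0.0787]
ee_rot: [0.0, 0.996, -0.087, -0.002]
contact_force: [-1.0, -0.3, -2.2]
width: 0.0222
```

```bash
cat > ov.py <<'E'
from st import *
def ov(n):
  for cam in("side","top"):
    p=cams.get_image(cam); s=telemetry.get_state(); o=s["position"]; b=o[2]-.0577
    x=R.from_quat(np.roll(s["ee_rot"],-1)).as_matrix(); y=np.arctan2(x[1,0],x[0,0])
    def W(org,yaw,X):
        X=np.array(X)/1000;c,sn=np.cos(yaw),np.sin(yaw);return [org[0]+c*X[0]-sn*X[1],org[1]+sn*X[0]+c*X[1],X[2]]
    pts=[(W((o[0],o[1]),y,(i*30,j*22,b*1000+k)),(0,255,0)) for i in(-1,1) for j in(-1,1) for k in(0,40)]
    pts+=[(W((o[0],o[1]),y,(i*12,j*12,b*1000+115)),(0,255,0)) for i in(-1,1) for j in(-1,1)]
    pts+=[(W(C,yw,(-60,sd*110+j*20,z)),(255,0,255)) for sd in(1,-1) for j in(-1,1) for z in(16,52)]
    cx=(170,110,330,240) if cam=="side" else (205,125,345,230); S=5
    im=cv2.cvtColor(p["image"],cv2.COLOR_RGB2BGR)[cx[1]:cx[3],cx[0]:cx[2]]
    im=cv2.resize(im,None,fx=S,fy=S,interpolation=cv2.INTER_CUBIC)
    for X,c in pts:
        q=proj(p,X); cv2.circle(im,(int((q[0]-cx[0]+.5)*S),int((q[1]-cx[1]+.5)*S)),3,c,-1)
    cv2.imwrite(f"pics/{n}_{cam}.png",im)
import sys
ov(sys.argv[1])
E
python3 ov.py ov1; python3 st.py 3
```

```text
t 6.75 pos [0.5041 0.1091 0.0804] clamp mm -104.95 109.76 yaw -0.1751 fu [-0.7  0.1  0.4] mean -0.1 fv 0.09 fz -2.3 m [0.0193 0.0284 0.014 ] w 0.0219
```

View pics/ov1_side.png

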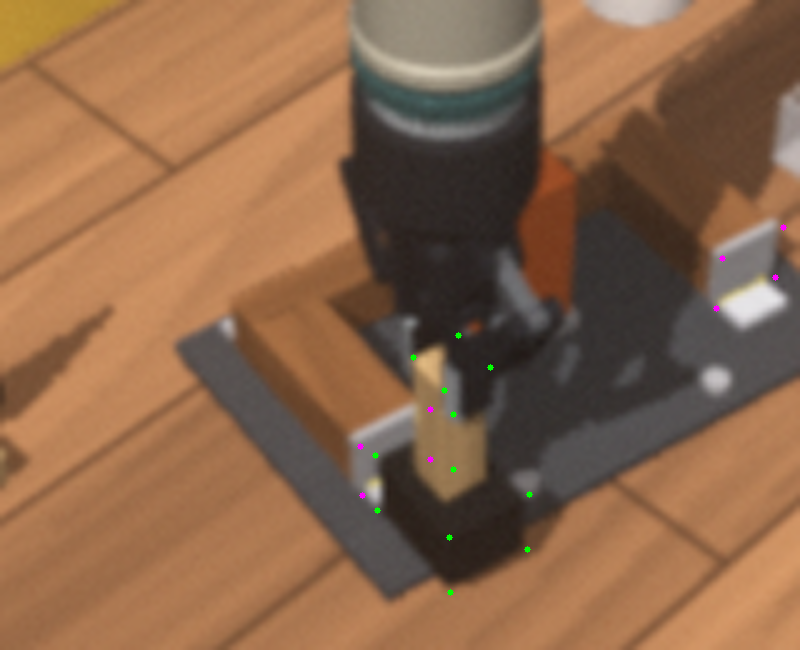

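View pics/ov1_top.png

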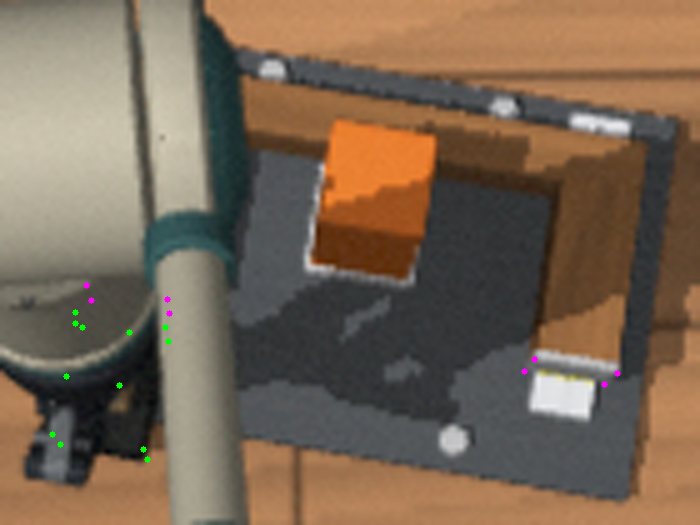

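Emit:
{"op": "carry_out", "data": {"rows": [[[-1,0.15,0.28,0,0],[-1,0.1,-0.02,0,0],[-1,0.1,-0.02,0,0],[-1,0.1,-0.015,0,0],[-1,0.1,-0.015,0,0],[-1,0.1,-0.02,0,0],[-1,0.1,-0.02,0,0],[-1,0.1,-0.015,0,0],[-1,0.1,-0.015,0,0]]]}}

```text
clock: 7.65
position: [0.5135, 0.1106, 0.0803]
ee_rot: [0.0, 0.996, -0.087, 0.0]
contact_force: [0.2, -0.1, -0.9]
width: 0.0219
```

```bash
python3 ov.py ov2; python3 st.py 3
```

```text
t 7.9 pos [0.5134 0.1106 0.0803] clamp mm -96.07 112.78 yaw -0.175 fu [ 0.7  0.9 -0.1] mean 0.48 fv -0.2 fz -2.4 m [ 0.0102  0.0186 -0.0141] w 0.0222
```

View pics/ov2_side.png

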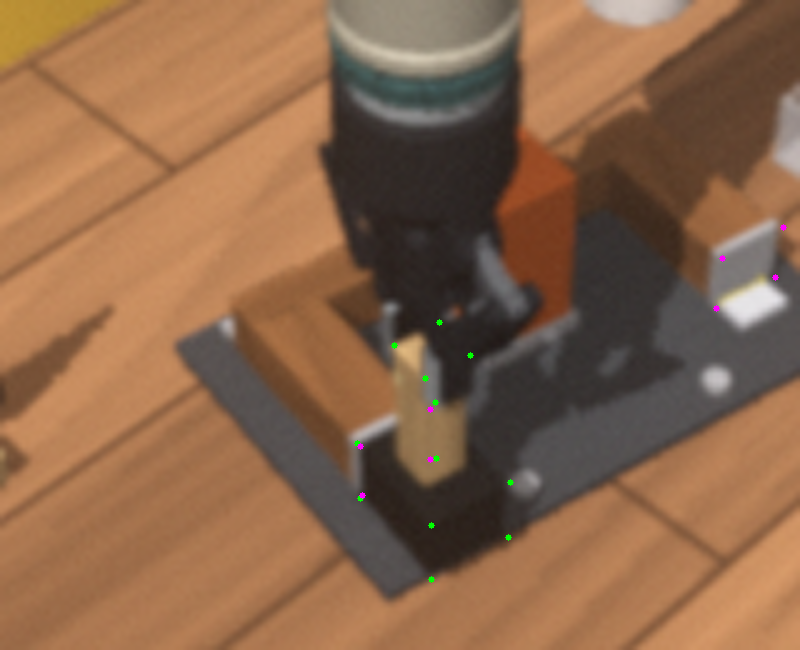

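Emit:
{"op": "carry_out", "data": {"rows": [[[-1,0.1,-0.02,0,0],[-1,0.1,-0.02,0,0],[-1,0.1,-0.015,0,0],[-1,0,0,0,0]]]}}

```text
clock: 8.3
position: [0.5167, 0.11, 0.0803]
ee_rot: [0.0, 0.996, -0.087, 0.0]
contact_force: [-0.3, -0.5, -2.3]
width: 0.022
```

```bash
python3 st.py 3
```

```text
t 8.45 pos [0.5164 0.11   0.0803] clamp mm -92.99 112.75 yaw -0.1751 fu [-0.7 -0.9 -0. ] mean -0.53 fv -0.03 fz -2.3 m [0.0286 0.0356 0.0123] w 0.0217
```

Emit:
{"op": "carry_out", "data": {"rows": [[[-1,0.1,-0.015,0,0],[-1,0,0,0,0]]]}}

```text
clock: 8.65
position: [0.5176, 0.1098, 0.0804]
ee_rot: [0.0, 0.996, -0.087, 0.0]
contact_force: [0.2, 0.1, -2.8]
width: 0.0217
```

```bash
python3 st.py 3
```

```text
t 8.8 pos [0.5174 0.1099 0.0803] clamp mm -91.97 112.79 yaw -0.175 fu [-0.   0.3  0.5] mean 0.27 fv -0.04 fz -2.2 m [-0.0013  0.0164  0.0135] w 0.0218
```

Emit:
{"op": "carry_out", "data": {"rows": [[[-1,0.05,-0.01,0,0],[-1,0.05,-0.01,0,0],[-1,0,0,0,0]]]}}

```text
clock: 9.1
position: [0.5185, 0.1096, 0.0803]
ee_rot: [0.0, 0.996, -0.087, 0.0]
contact_force: [0.1, 0.1, -2.5]
width: 0.0223
```

```bash
python3 st.py 3
```

```text
t 9.25 pos [0.5184 0.1097 0.0803] clamp mm -90.98 112.76 yaw -0.175 fu [ 0.5 -0.9  1.2] mean 0.26 fv -0.05 fz -2.2 m [ 0.0117  0.0306 -0.0114] w 0.0221
```

Emit:
{"op": "carry_out", "data": {"rows": [[[-1,0.05,-0.01,0,0],[-1,0.05,-0.01,0,0],[-1,0,0,0,0]]]}}

```text
clock: 9.55
position: [0.5196, 0.1094, 0.0804]
ee_rot: [0.0, 0.996, -0.087, 0.0]
contact_force: [-0.2, -0.6, -2.3]
width: 0.0222
```

```bash
python3 st.py 3
```

```text
t 9.7 pos [0.5194 0.1095 0.0803] clamp mm -89.94 112.74 yaw -0.175 fu [-0.3 -0.9 -0.3] mean -0.49 fv 0.17 fz -2.2 m [ 0.0017 -0.0043  0.0156] w 0.0223
```

Emit:
{"op": "carry_out", "data": {"rows": [[[-1,0.05,-0.01,0,0],[-1,0.05,-0.01,0,0],[-1,0,0,0,0]]]}}

```text
clock: 10.0
position: [0.5205, 0.1092, 0.0803]
ee_rot: [0.0, 0.996, -0.087, 0.0]
contact_force: [-0.3, -1.3, -2.2]
width: 0.0215
```

```bash
python3 st.py 3
```

```text
t 10.15 pos [0.5204 0.1093 0.0803] clamp mm -88.94 112.72 yaw -0.175 fu [ 1.1  0.3 -0.5] mean 0.28 fv 0.08 fz -2.0 m [0.003  0.0166 0.0409] w 0.0221
```

Emit:
{"op": "carry_out", "data": {"rows": [[[-1,0.05,-0.01,0,0],[-1,0,0,0,0]]]}}

```text
clock: 10.35
position: [0.521, 0.1092, 0.0803]
ee_rot: [0.0, 0.996, -0.087, 0.0]
contact_force: [0.2, 0.7, -2.4]
width: 0.022
```

```bash
python3 st.py 3
```

```text
t 10.5 pos [0.5209 0.1091 0.0803] clamp mm -88.39 112.7 yaw -0.1751 fu [ 0.2 -0.7 -0.9] mean -0.46 fv 0.06 fz -2.0 m [ 0.007  -0.0141 -0.0219] w 0.0217
```

Emit:
{"op": "carry_out", "data": {"rows": [[[-1,0.05,-0.01,0,0],[-1,0,0,0,0]]]}}

```text
clock: 10.7
position: [0.5215, 0.1091, 0.0803]
ee_rot: [0.0, 0.996, -0.087, 0.0]
contact_force: [-0.2, -0.0, -2.8]
width: 0.0216
```

Emit:
{"op": "carry_out", "data": {"rows": [[[-1,0.05,-0.01,0,0],[-1,0,0,0,0]]]}}

```text
clock: 10.9
position: [0.5218, 0.1089, 0.0803]
ee_rot: [0.0, 0.996, -0.087, -0.0]
contact_force: [0.2, 0.2, -1.7]
width: 0.0223
```

```bash
python3 st.py 2
```

```text
t 11.0 pos [0.5218 0.109  0.0803] clamp mm -87.51 112.67 yaw -0.175 fu [-0.5 -0.3] mean -0.39 fv -0.03 fz -1.5 m [0.0138 0.0473 0.0255] w 0.0223
```

Emit:
{"op": "carry_out", "data": {"rows": [[[-1,0.05,-0.01,0,0],[-1,0,0,0,0]]]}}

```text
clock: 11.2
position: [0.5219, 0.1089, 0.0802]
ee_rot: [0.0, 0.996, -0.087, -0.001]
contact_force: [-1.2, 0.1, -1.7]
width: 0.0218
```

```bash
python3 st.py 2
```

```text
t 11.3 pos [0.5219 0.1089 0.0803] clamp mm -87.39 112.65 yaw -0.175 fu [-1.5 -1.9] mean -1.67 fv -0.23 fz -1.2 m [0.0647 0.3192 0.0068] w 0.0217
```

Emit:
{"op": "carry_out", "data": {"rows": [[[-1,0.05,-0.01,0,0],[-1,0,0,0,0]]]}}

```text
clock: 11.5
position: [0.5221, 0.1088, 0.0802]
ee_rot: [0.0, 0.996, -0.087, -0.001]
contact_force: [-2.7, -0.1, 0.2]
width: 0.0222
```

```bash
python3 st.py 2
```

```text
t 11.6 pos [0.5221 0.1088 0.0802] clamp mm -87.22 112.6 yaw -0.175 fu [-4.1 -4.5] mean -4.3 fv -0.3 fz -0.2 m [ 0.1562  0.6838 -0.016 ] w 0.0218
```

Emit:
{"op": "carry_out", "data": {"rows": [[[-1,0.05,-0.01,0,0],[-1,0,0,0,0]]]}}

```text
clock: 11.8
position: [0.5222, 0.1088, 0.0801]
ee_rot: [0.0, 0.996, -0.087, -0.001]
contact_force: [-4.7, 0.8, 0.9]
width: 0.0221
```

```bash
python3 st.py 2
```

```text
t 11.9 pos [0.5223 0.1088 0.0802] clamp mm -87.0 112.55 yaw -0.175 fu [-5.1 -5.6] mean -5.39 fv 0.88 fz 0.5 m [0.2364 1.1209 0.0198] w 0.0221
```

```bash
python3 st.py 2
```

```text
t 12.0 pos [0.5224 0.1088 0.0802] clamp mm -86.9 112.57 yaw -0.175 fu [-4.5 -5.6] mean -5.06 fv 0.1 fz 1.0 m [0.199  1.1259 0.0506] w 0.022
```

Emit:
{"op": "carry_out", "data": {"rows": [[[-1,0.03,-0.005,0,0],[-1,0,0,0,0]]]}}

```text
clock: 12.2
position: [0.5226, 0.1087, 0.0802]
ee_rot: [-0.0, 0.996, -0.087, -0.001]
contact_force: [-4.7, 0.8, 0.8]
width: 0.022
```

```bash
python3 st.py 2
```

```text
t 12.3 pos [0.5227 0.1088 0.0802] clamp mm -86.62 112.61 yaw -0.175 fu [-5.2 -6.1] mean -5.61 fv -0.37 fz 0.9 m [0.2393 1.1149 0.0573] w 0.0216
```

Emit:
{"op": "carry_out", "data": {"rows": [[[-1,0.05,-0.01,0,0],[-1,0,0,0,0]]]}}

```text
clock: 12.5
position: [0.5231, 0.1087, 0.0802]
ee_rot: [-0.0, 0.996, -0.087, -0.001]
contact_force: [-5.5, 0.5, 0.6]
width: 0.0222
```

```bash
python3 st.py 3
```

```text
t 12.65 pos [0.5231 0.1087 0.0801] clamp mm -86.24 112.67 yaw -0.1751 fu [-5.1 -7.  -5.3] mean -5.78 fv -0.06 fz 1.0 m [0.3447 1.1706 0.0755] w 0.022
```

Emit:
{"op": "carry_out", "data": {"rows": [[[-1,0.05,-0.01,0,0],[-1,0,0,0,0]]]}}

```text
clock: 12.85
position: [0.5234, 0.1087, 0.0801]
ee_rot: [-0.0, 0.996, -0.087, -0.001]
contact_force: [-6.0, 1.6, 1.1]
width: 0.0222
```

```bash
python3 st.py 3
```

```text
t 13.0 pos [0.5234 0.1087 0.0801] clamp mm -85.88 112.71 yaw -0.1751 fu [-5.5 -5.9 -5.1] mean -5.51 fv 0.5 fz 1.7 m [0.3262 1.214  0.0764] w 0.0222
```

```bash
python3 ov.py ov3;python3 st.py 2
```

```text
t 13.2 pos [0.5234 0.1087 0.0801] clamp mm -85.9 112.71 yaw -0.1751 fu [-6.  -5.5] mean -5.76 fv -0.23 fz 1.1 m [0.3691 1.2264 0.0976] w 0.0219
```

View pics/ov3_side.png

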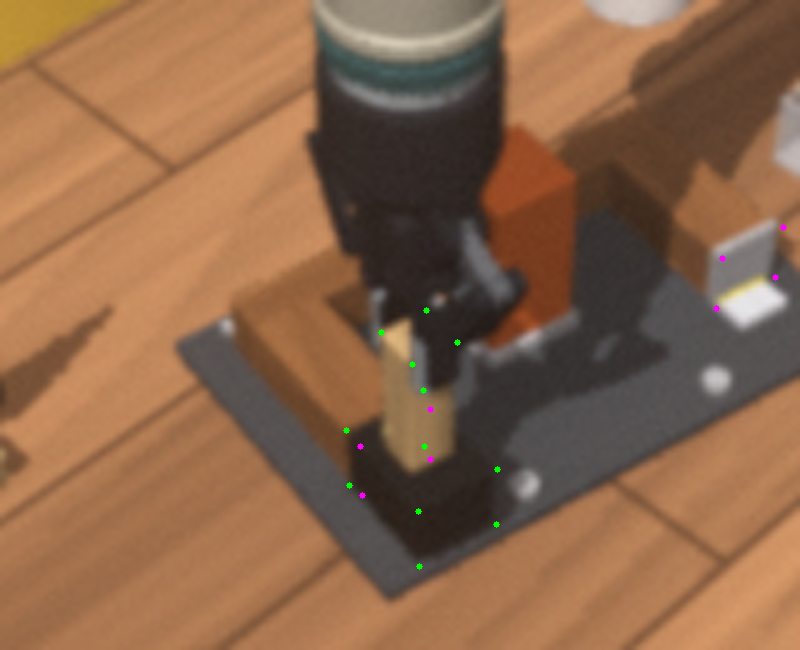

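Emit:
{"op": "carry_out", "data": {"rows": [[[-1,0.05,-0.01,0,0],[-1,0,0,0,0]]]}}

```text
clock: 13.4
position: [0.5237, 0.1087, 0.0801]
ee_rot: [-0.0, 0.996, -0.087, -0.001]
contact_force: [-5.6, 2.1, 2.1]
width: 0.0221
```

```bash
python3 st.py 3
```

```text
t 13.55 pos [0.5238 0.1087 0.0801] clamp mm -85.55 112.76 yaw -0.175 fu [-4.9 -6.2 -5.8] mean -5.63 fv 0.41 fz 1.1 m [0.3685 1.2808 0.0987] w 0.0222
```

Emit:
{"op": "carry_out", "data": {"rows": [[[-1,-0.1,0.015,0,0],[-1,-0.2,0.035,0,0],[-1,-0.3,0.05,0,0],[-1,-0.4,0.07,0,0],[-1,0,0,0,0]]]}}

```text
clock: 14.05
position: [0.5154, 0.1099, 0.0805]
ee_rot: [0.0, 0.996, -0.087, 0.001]
contact_force: [-0.8, 0.4, -1.7]
width: 0.0221
```

```bash
python3 ov.py ov4;python3 st.py 3
```

```text
t 14.3 pos [0.5157 0.11   0.0805] clamp mm -93.69 112.58 yaw -0.1751 fu [-0.8 -0.1  0.4] mean -0.18 fv -0.25 fz -2.1 m [-0.0079  0.0218 -0.0173] w 0.022
```

View pics/ov4_side.png

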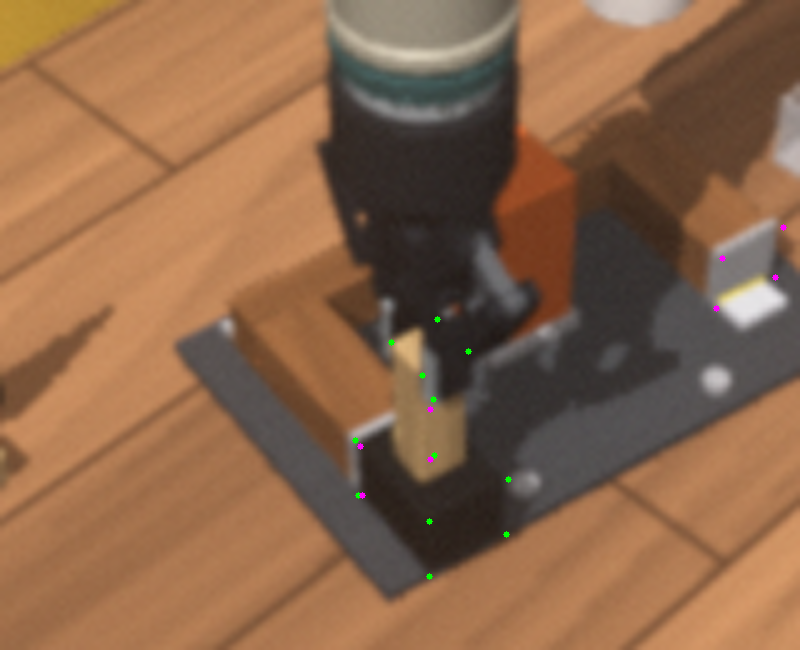

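```bash
python3 - <<'E'
from st import *
p=cams.get_image("side"); np.save("raw1.npy",p["image"])
save(p,"now.png",(195,125,345,235),5)
b=cv2.imread("pics/now.png");a=cv2.imread("pics/s_c.png")
o=np.hstack([a[130:270,560:700],b[130:270,560:700]]);o2=np.hstack([a[180:460,80:320],b[180:460,80:320]])
cv2.imwrite("pics/cmpR.png",cv2.resize(o,None,fx=2.8,fy=2.8));cv2.imwrite("pics/cmpL.png",cv2.resize(o2,None,fx=1.6,fy=1.6))
E
```

```text
(no output)
```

View pics/cmpR.png

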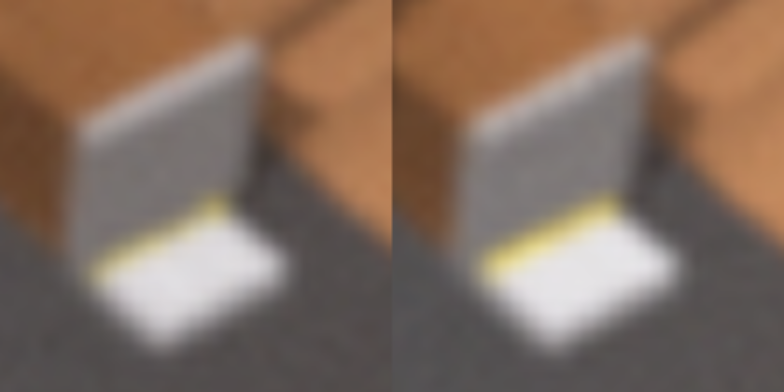

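View pics/cmpL.png

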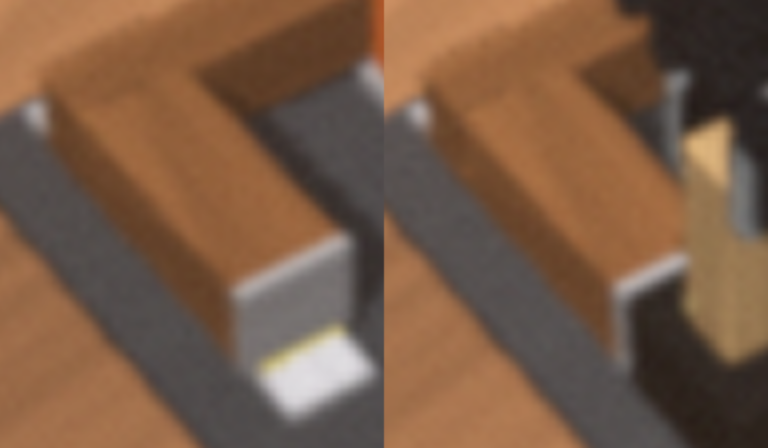

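Emit:
{"op": "carry_out", "data": {"rows": [[[-1,-0.69,-2,0,0],[-1,-0.69,-4,0,0],[-1,-0.69,-4.4,0,0],[-1,-0.69,-4.4,0,0],[-1,-0.69,-4,0,0],[-1,-0.69,-2.8,0,0],[-1,0,0,0,0],[-1,0,0,0,0]]]}}

```text
clock: 15.15
position: [0.4738, -0.1064, 0.0804]
ee_rot: [-0.0, 0.996, -0.088, 0.0]
contact_force: [0.7, -0.0, -2.1]
width: 0.0215
```

```bash
python3 ov.py ov5;python3 st.py 3
```

```text
t 15.4 pos [ 0.474  -0.105   0.0803] clamp mm -97.44 -106.37 yaw -0.1734 fu [-0.3 -0.2 -0.6] mean -0.38 fv -0.15 fz -2.1 m [-0.0019  0.0064  0.0109] w 0.0221
```

View pics/ov5_side.png

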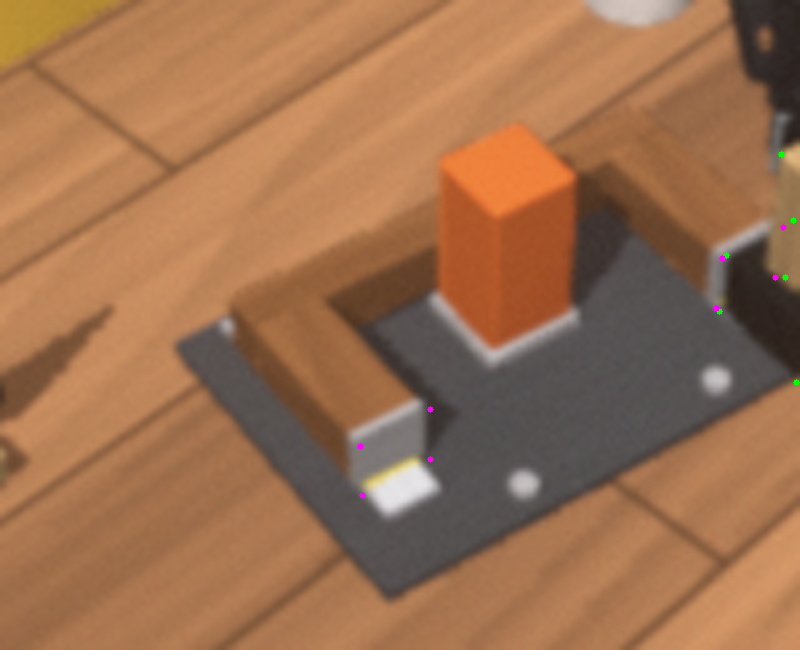

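View pics/ov5_top.png

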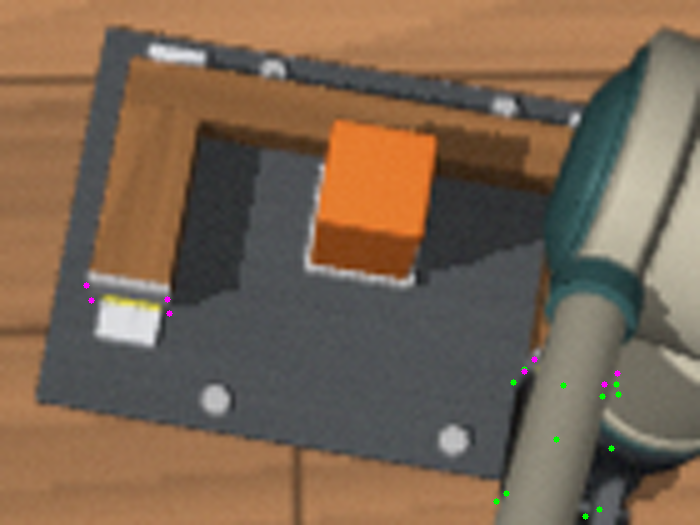

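```bash
cat > yel.py <<'E'
from h import *
# side image ROIs in raw px (col0,row0,col1,row1)
ROI={"L":(238,195,262,215),"R":(308,160,330,177)}
def yel(im,k):
    x0,y0,x1,y1=ROI[k]; a=im[y0:y1,x0:x1].astype(float)
    y=np.minimum(a[...,0],a[...,1])-a[...,2]; m=y>22
    return round(y[m].sum()/140,2), int(m.sum()), y.max()
if __name__=="__main__":
    a=cv2.imread("pics/side0.png"); a=cv2.cvtColor(cv2.resize(a,(512,384),interpolation=cv2.INTER_AREA),cv2.COLOR_BGR2RGB)
    print("init",[yel(a,k) for k in "LR"])
    try: print("raw1",[yel(np.load("raw1.npy"),k) for k in "LR"])
    except Exception as e: print(e)
    p=cams.get_image("side"); print("now",[yel(p["image"],k) for k in "LR"])
    im=p["image"].copy()
    for k in "LR":
        x0,y0,x1,y1=ROI[k]; b=cv2.resize(cv2.cvtColor(im[y0:y1,x0:x1],cv2.COLOR_RGB2BGR),(400,320),interpolation=cv2.INTER_NEAREST); cv2.imwrite(f"pics/y{k}.png",b)
    # expected px area per mm of rail stripe (20 & 30mm wide)
    from st import C,yw
    def W(x,y,z=15):
        c,s=np.cos(yw),np.sin(yw);x,y=x/1000,y/1000;return proj(p,[C[0]+c*x-s*y,C[1]+s*x+c*y,z/1000])
    for y in(110,-110):
        q=np.array([W(-66,y-10),W(-66,y+10),W(-60,y+10),W(-60,y-10)],np.float32); print(y,"area px of 20x6:",cv2.contourArea(q),q.round(1).tolist())
E
python3 yel.py; python3 -c "
import cv2,numpy as np
a=cv2.imread('pics/yL.png');b=cv2.imread('pics/yR.png');cv2.imwrite('pics/yy.png',np.hstack([a,b]))"
```

```text
init [(np.float64(5.84), 26, np.float64(45.0)), (np.float64(6.41), 33, np.float64(36.0))]
raw1 [(np.float64(32.28), 130, np.float64(41.0)), (np.float64(11.96), 47, np.float64(66.0))]
now [(np.float64(12.26), 38, np.float64(80.0)), (np.float64(14.2), 62, np.float64(41.0))]
110 area px of 20x6: 15.584985803230666 [[253.6999969482422, 205.0], [246.89999389648438, 208.60000610351562], [245.5, 207.0], [252.3000030517578, 203.39999389648438]]
-110 area px of 20x6: 12.558476861100644 [[323.20001220703125, 168.10000610351562], [317.29998779296875, 171.3000030517578], [315.79998779296875, 169.89999389648438], [321.70001220703125, 166.8000030517578]]
```

View pics/yy.png

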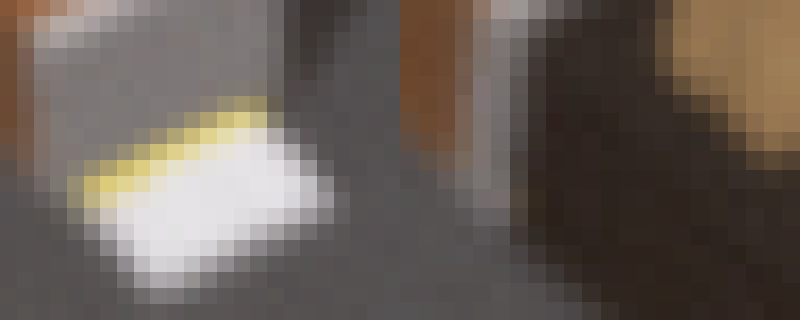

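```bash
sed -i 's/m=y>22/m=(y>12)\&(a[...,0]-a[...,1]<32)/' yel.py; python3 yel.py; python3 - <<'E'
import numpy as np
im=np.load("raw1.npy");print(im[166:175,310:322].tolist())
E
```

```text
init [(np.float64(6.91), 39, np.float64(45.0)), (np.float64(6.08), 39, np.float64(36.0))]
raw1 [(np.float64(24.49), 113, np.float64(41.0)), (np.float64(9.74), 40, np.float64(66.0))]
now [(np.float64(12.8), 47, np.float64(79.0)), (np.float64(9.06), 48, np.float64(40.0))]
110 area px of 20x6: 15.584985803230666 [[253.6999969482422, 205.0], [246.89999389648438, 208.60000610351562], [245.5, 207.0], [252.3000030517578, 203.39999389648438]]
-110 area px of 20x6: 12.558476861100644 [[323.20001220703125, 168.10000610351562], [317.29998779296875, 171.3000030517578], [315.79998779296875, 169.89999389648438], [321.70001220703125, 166.8000030517578]]
[[[111, 79, 58], [120, 99, 86], [127, 118, 116], [124, 120, 120], [125, 120, 120], [126, 120, 120], [127, 122, 119], [135, 129, 119], [148, 138, 114], [169, 156, 115], [195, 181, 121], [211, 196, 140]], [[113, 85, 66], [123, 103, 91], [127, 119, 115], [126, 121, 122], [127, 121, 119], [134, 128, 118], [152, 140, 115], [173, 159, 113], [196, 180, 120], [212, 197, 141], [225, 214, 174], [227, 221, 202]], [[107, 88, 78], [121, 106, 98], [125, 118, 114]
[... 641 characters left out ...]
212, 207, 205], [226, 222, 224], [228, 226, 227], [229, 227, 230], [229, 227, 229], [229, 227, 229], [227, 225, 227]], [[85, 82, 82], [86, 81, 83], [91, 88, 88], [111, 107, 107], [143, 139, 140], [180, 177, 180], [209, 206, 209], [224, 221, 225], [227, 225, 228], [226, 225, 227], [225, 222, 226], [215, 213, 216]], [[83, 79, 80], [83, 81, 81], [84, 80, 81], [91, 87, 88], [111, 108, 109], [142, 138, 140], [178, 174, 177], [206, 202, 205], [220, 217, 221], [216, 213, 216], [200, 197, 200], [184, 181, 184]], [[84, 81, 82], [80, 78, 78], [84, 82, 82], [83, 80, 82], [88, 87, 87], [107, 104, 105], [138, 135, 135], [172, 167, 170], [190, 187, 190], [183, 179, 182], [159, 154, 157], [135, 130, 131]]]
```

Emit:
{"op": "carry_out", "data": {"rows": [[[-1,0.1,-0.02,0,0],[-1,0.1,-0.02,0,0],[-1,0.1,-0.015,0,0],[-1,0.1,-0.015,0,0],[-1,0.1,-0.02,0,0],[-1,0.1,-0.02,0,0],[-1,0.1,-0.015,0,0],[-1,0.1,-0.015,0,0],[-1,0,0,0,0]]]}}

```text
clock: 16.4
position: [0.482, -0.1075, 0.0803]
ee_rot: [0.0, 0.996, -0.087, 0.0]
contact_force: [0.7, -0.3, -2.1]
width: 0.0221
```

```bash
python3 st.py 2
```

```text
t 16.5 pos [ 0.4818 -0.1074  0.0803] clamp mm -89.28 -107.35 yaw -0.175 fu [ 0.4 -0.6] mean -0.1 fv -0.33 fz -2.5 m [-0.0497 -0.0247 -0.0131] w 0.0219
```

Emit:
{"op": "carry_out", "data": {"rows": [[[-1,0.05,-0.01,0,0],[-1,0.05,-0.01,0,0],[-1,0,0,0,0]]]}}

```text
clock: 16.8
position: [0.4829, -0.1076, 0.0804]
ee_rot: [0.0, 0.996, -0.087, 0.0]
contact_force: [-0.6, -0.0, -3.0]
width: 0.022
```

```bash
python3 st.py 2
```

```text
t 16.9 pos [ 0.4828 -0.1076  0.0803] clamp mm -88.28 -107.37 yaw -0.175 fu [-0.6  0. ] mean -0.29 fv -0.17 fz -2.0 m [-0.0016 -0.0121  0.0491] w 0.0222
```

Emit:
{"op": "carry_out", "data": {"rows": [[[-1,0.05,-0.01,0,0],[-1,0.05,-0.01,0,0],[-1,0,0,0,0]]]}}

```text
clock: 17.2
position: [0.4832, -0.1077, 0.0802]
ee_rot: [-0.0, 0.996, -0.087, -0.001]
contact_force: [-1.2, -0.7, -1.8]
width: 0.0221
```

```bash
python3 st.py 1
```

```text
t 17.25 pos [ 0.4833 -0.1077  0.0802] clamp mm -87.8 -107.36 yaw -0.1748 fu [-1.8] mean -1.79 fv 0.06 fz -1.3 m [0.0867 0.3398 0.0079] w 0.0221
```

Emit:
{"op": "carry_out", "data": {"rows": [[[-1,0.05,-0.01,0,0],[-1,0.05,-0.01,0,0],[-1,0,0,0,0]]]}}

```text
clock: 17.55
position: [0.4835, -0.1077, 0.0801]
ee_rot: [-0.0, 0.996, -0.087, -0.001]
contact_force: [-4.0, 0.6, -0.2]
width: 0.0222
```

```bash
python3 st.py 2
```

```text
t 17.65 pos [ 0.4836 -0.1077  0.0801] clamp mm -87.52 -107.35 yaw -0.1748 fu [-4.8 -3.9] mean -4.34 fv -0.32 fz -0.0 m [0.109  1.0291 0.0464] w 0.0219
```

Emit:
{"op": "carry_out", "data": {"rows": [[[-1,0.05,-0.01,0,0],[-1,0,0,0,0]]]}}

```text
clock: 17.85
position: [0.4839, -0.1078, 0.0801]
ee_rot: [-0.0, 0.996, -0.087, -0.001]
contact_force: [-5.1, 0.0, 1.0]
width: 0.0219
```

```bash
python3 st.py 2
```

```text
t 17.95 pos [ 0.4839 -0.1078  0.0801] clamp mm -87.17 -107.42 yaw -0.1748 fu [-6.3 -4.9] mean -5.57 fv -0.58 fz 1.0 m [0.1339 1.1591 0.0809] w 0.0221
```

Emit:
{"op": "carry_out", "data": {"rows": [[[-1,0.05,-0.01,0,0],[-1,0,0,0,0]]]}}

```text
clock: 18.15
position: [0.4842, -0.108, 0.0801]
ee_rot: [-0.0, 0.996, -0.087, -0.002]
contact_force: [-5.6, -0.2, 0.2]
width: 0.0219
```

```bash
python3 st.py 2
```

```text
t 18.25 pos [ 0.4842 -0.108   0.0801] clamp mm -86.85 -107.48 yaw -0.1746 fu [-5.7 -5.3] mean -5.49 fv -0.97 fz 0.9 m [0.0624 1.281  0.0524] w 0.0218
```

Emit:
{"op": "carry_out", "data": {"rows": [[[-1,0.05,-0.01,0,0],[-1,0,0,0,0]]]}}

```text
clock: 18.45
position: [0.4845, -0.1081, 0.0801]
ee_rot: [-0.0, 0.996, -0.087, -0.002]
contact_force: [-5.5, 1.0, 1.5]
width: 0.0217
```

```bash
python3 st.py 2
```

```text
t 18.55 pos [ 0.4845 -0.1081  0.0801] clamp mm -86.52 -107.54 yaw -0.1746 fu [-6.  -5.9] mean -5.94 fv -1.15 fz 1.2 m [0.0524 1.3348 0.0558] w 0.0219
```

Emit:
{"op": "carry_out", "data": {"rows": [[[-1,0.05,-0.01,0,0],[-1,0,0,0,0]]]}}

```text
clock: 18.75
position: [0.4848, -0.1081, 0.08]
ee_rot: [-0.0, 0.996, -0.087, -0.002]
contact_force: [-5.4, 0.6, 1.4]
width: 0.0221
```

```bash
python3 st.py 3; python3 yel.py|grep now
```

```text
t 18.9 pos [ 0.4848 -0.1081  0.08  ] clamp mm -86.21 -107.56 yaw -0.1745 fu [-6.2 -4.7 -5.4] mean -5.42 fv -1.17 fz 1.0 m [0.0242 1.3911 0.0615] w 0.0219
now [(np.float64(12.98), 49, np.float64(80.0)), (np.float64(8.79), 48, np.float64(40.0))]
```

Emit:
{"op": "carry_out", "data": {"rows": [[[-1,-0.1,0.015,0,0],[-1,-0.2,0.035,0,0],[-1,-0.4,0.07,0,0],[-1,-0.5,0.09,0,0],[-1,0,0,0,0]]]}}

```text
clock: 19.45
position: [0.4748, -0.1062, 0.0805]
ee_rot: [-0.0, 0.996, -0.088, 0.001]
contact_force: [-0.6, 0.2, -2.9]
width: 0.022
```

Emit:
{"op": "carry_out", "data": {"rows": [[[-1,0.69,2,0,0],[-1,0.69,4,0,0],[-1,0.69,4.4,0,0],[-1,0.69,4.4,0,0],[-1,0.69,4,0,0],[-1,0.69,2.9,0,0],[-1,0,0,0,0],[-1,0,0,0,0]]]}}

```text
clock: 20.25
position: [0.5165, 0.1112, 0.0803]
ee_rot: [0.0, 0.996, -0.086, 0.0]
contact_force: [-0.4, 0.1, -1.8]
width: 0.0223
```

```bash
python3 ov.py ov6; python3 st.py 2;python3 yel.py|grep now
```

```text
t 20.45 pos [0.5161 0.1097 0.0803] clamp mm -93.27 112.43 yaw -0.1765 fu [0.2 0.6] mean 0.38 fv -0.2 fz -2.8 m [-0.0145 -0.0146  0.0081] w 0.0223
now [(np.float64(22.22), 105, np.float64(42.0)), (np.float64(10.02), 42, np.float64(68.0))]
```

View pics/ov6_side.png

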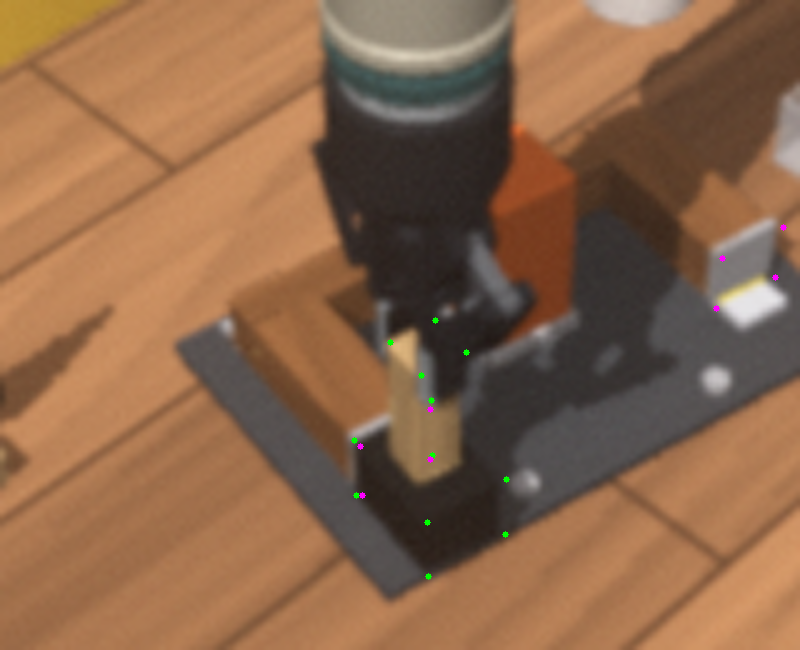

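View pics/ov6_top.png

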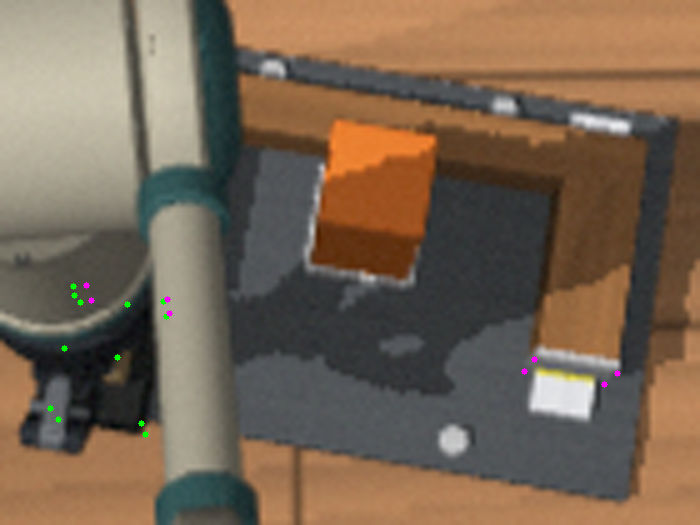

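```bash
python3 - <<'E'
from yel import *
a=np.zeros((384,512,3),np.uint8)
for n in("s_c.png","now.png"):
    b=cv2.cvtColor(cv2.imread("pics/"+n),cv2.COLOR_BGR2RGB); a[125:235,195:345]=b[2::5,2::5]
    print(n,[yel(a,k) for k in "LR"])
E
```

```text
s_c.png [(np.float64(7.06), 39, np.float64(48.0)), (np.float64(5.94), 36, np.float64(41.0))]
now.png [(np.float64(24.49), 113, np.float64(41.0)), (np.float64(9.74), 40, np.float64(66.0))]
```

Emit:
{"op": "carry_out", "data": {"rows": [[[-1,0.1,-0.02,0,0],[-1,0.1,-0.02,0,0],[-1,0.1,-0.015,0,0],[-1,0.1,-0.015,0,0],[-1,0.1,-0.02,0,0],[-1,0,0,0,0]]], "force": 120}}

```text
clock: 21.1
position: [0.5214, 0.1098, 0.0803]
ee_rot: [0.0, 0.996, -0.087, 0.0]
contact_force: [-0.2, -0.5, -1.6]
width: 0.0216
```

```bash
python3 st.py 2
```

```text
t 21.2 pos [0.5212 0.1099 0.0803] clamp mm -88.24 113.45 yaw -0.1749 fu [0.4 0.1] mean 0.24 fv 0.78 fz -2.2 m [ 0.0272 -0.0068  0.0334] w 0.0212
```

Emit:
{"op": "carry_out", "data": {"rows": [[[-1,0.05,-0.01,0,0],[-1,0.05,-0.01,0,0],[-1,0,0,0,0]]]}}

```text
clock: 21.5
position: [0.5223, 0.1096, 0.0803]
ee_rot: [0.0, 0.996, -0.087, 0.0]
contact_force: [-0.0, 0.1, -1.7]
width: 0.0208
```

```bash
python3 st.py 2
```

```text
t 21.6 pos [0.5222 0.1096 0.0803] clamp mm -87.24 113.39 yaw -0.1749 fu [0.1 0.4] mean 0.21 fv -0.37 fz -1.7 m [-0.0218  0.0011  0.0207] w 0.0214
```

Emit:
{"op": "carry_out", "data": {"rows": [[[-1,0.05,-0.01,0,0],[-1,0.05,-0.01,0,0],[-1,0,0,0,0]]]}}

```text
clock: 21.9
position: [0.5232, 0.1094, 0.0803]
ee_rot: [0.0, 0.996, -0.087, 0.0]
contact_force: [-0.3, -0.7, -1.6]
width: 0.0214
```

```bash
python3 st.py 2
```

```text
t 22.0 pos [0.5232 0.1094 0.0803] clamp mm -86.22 113.37 yaw -0.175 fu [-0.4  0.4] mean -0.0 fv -0.18 fz -2.2 m [ 0.0197  0.0031 -0.0083] w 0.0212
```

Emit:
{"op": "carry_out", "data": {"rows": [[[-1,0.05,-0.01,0,0],[-1,0.05,-0.01,0,0],[-1,0,0,0,0]]]}}

```text
clock: 22.3
position: [0.5234, 0.1093, 0.0802]
ee_rot: [-0.0, 0.996, -0.087, -0.001]
contact_force: [-1.7, 0.6, -0.7]
width: 0.0211
```

```bash
python3 st.py 2;python3 yel.py|grep now
```

```text
t 22.4 pos [0.5234 0.1093 0.0802] clamp mm -86.01 113.26 yaw -0.175 fu [-3.2 -2.6] mean -2.89 fv 0.17 fz -0.8 m [0.121  0.5125 0.0249] w 0.0209
now [(np.float64(19.4), 98, np.float64(40.0)), (np.float64(9.79), 40, np.float64(67.0))]
```

Emit:
{"op": "carry_out", "data": {"rows": [[[-1,0.05,-0.01,0,0],[-1,0.05,-0.01,0,0],[-1,0,0,0,0]]]}}

```text
clock: 22.75
position: [0.5238, 0.1092, 0.0801]
ee_rot: [-0.0, 0.996, -0.087, -0.001]
contact_force: [-5.3, 1.4, 0.0]
width: 0.0214
```

```bash
python3 st.py 2;python3 yel.py|grep now
```

```text
t 22.85 pos [0.5238 0.1092 0.0801] clamp mm -85.57 113.23 yaw -0.1751 fu [-4.9 -5.8] mean -5.35 fv 0.51 fz 0.7 m [0.3232 1.1498 0.089 ] w 0.0211
now [(np.float64(17.62), 92, np.float64(41.0)), (np.float64(9.88), 41, np.float64(67.0))]
```

Emit:
{"op": "carry_out", "data": {"rows": [[[-1,0.05,-0.01,0,0],[-1,0,0,0,0]]]}}

```text
clock: 23.1
position: [0.5243, 0.1092, 0.0801]
ee_rot: [-0.0, 0.996, -0.087, -0.001]
contact_force: [-5.1, 1.3, 1.3]
width: 0.0215
```

```bash
python3 st.py 2;python3 yel.py|grep now
```

```text
t 23.2 pos [0.5242 0.1092 0.0801] clamp mm -85.15 113.3 yaw -0.175 fu [-5.2 -4.8] mean -5.04 fv -0.33 fz 1.1 m [0.3444 1.1847 0.0333] w 0.0214
now [(np.float64(21.19), 105, np.float64(40.0)), (np.float64(11.29), 43, np.float64(72.0))]
```

Emit:
{"op": "carry_out", "data": {"rows": [[[-1,0.05,-0.01,0,0],[-1,0,0,0,0]]]}}

```text
clock: 23.45
position: [0.5246, 0.1092, 0.0801]
ee_rot: [-0.0, 0.996, -0.087, -0.002]
contact_force: [-5.1, 1.9, 1.0]
width: 0.0212
```

```bash
python3 st.py 2;python3 yel.py|grep now
```

```text
t 23.55 pos [0.5246 0.1092 0.0801] clamp mm -84.8 113.34 yaw -0.1751 fu [-6.  -4.5] mean -5.28 fv 0.14 fz 0.4 m [0.3481 1.1726 0.0459] w 0.0213
now [(np.float64(18.85), 95, np.float64(41.0)), (np.float64(12.86), 44, np.float64(88.0))]
```

Emit:
{"op": "carry_out", "data": {"rows": [[[-1,-0.2,0.035,0,0],[-1,-0.4,0.07,0,0],[-1,-0.5,0.09,0,0],[-1,-0.69,-2,0,0],[-1,-0.69,-4,0,0],[-1,-0.69,-4.4,0,0],[-1,-0.69,-4.4,0,0],[-1,-0.69,-4,0,0],[-1,-0.4,-3,0,0],[-1,0,0,0,0]]]}}

```text
clock: 24.6
position: [0.4775, -0.1115, 0.0808]
ee_rot: [0.002, 0.996, -0.089, 0.002]
contact_force: [-0.4, 0.5, -2.2]
width: 0.0212
```

```bash
python3 ov.py ov7; python3 st.py 2;python3 yel.py|grep now
```

```text
t 24.8 pos [ 0.4769 -0.1069  0.0804] clamp mm -94.17 -107.69 yaw -0.1746 fu [-0.2  1.3] mean 0.54 fv 0.49 fz -2.8 m [ 0.0329 -0.0184  0.0139] w 0.0211
now [(np.float64(15.1), 50, np.float64(83.0)), (np.float64(8.6), 45, np.float64(41.0))]
```

View pics/ov7_side.png

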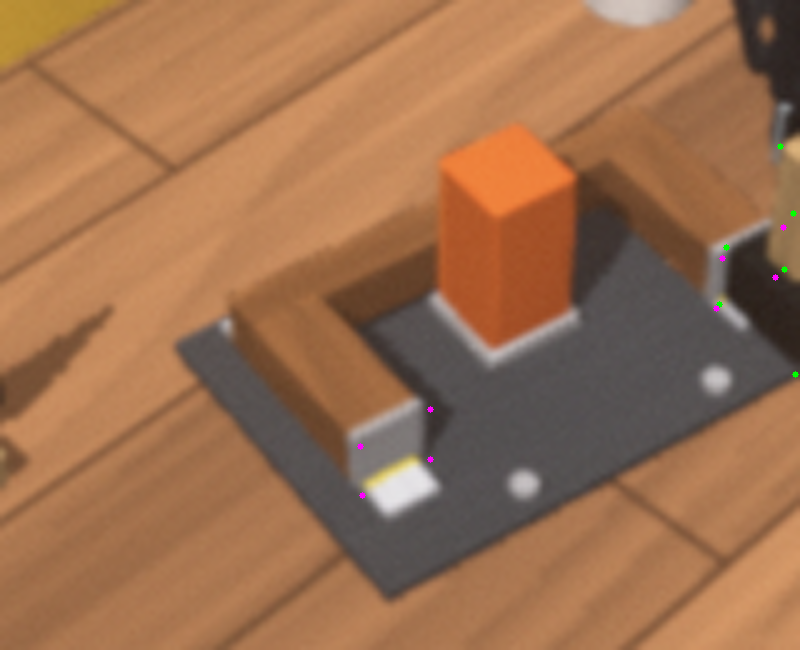

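View pics/ov7_top.png

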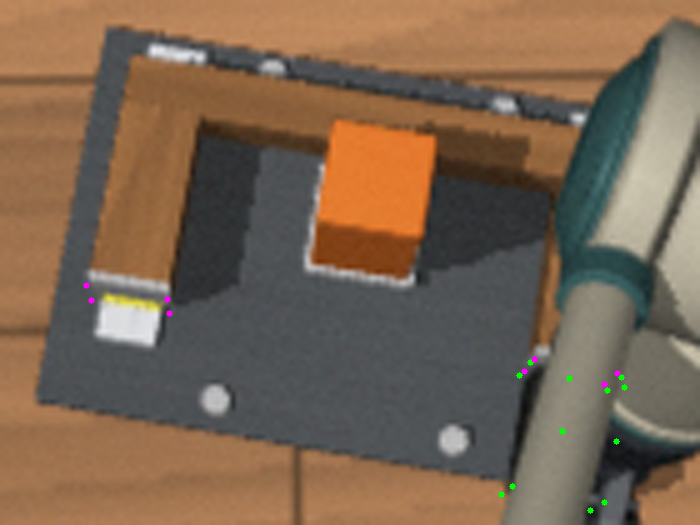

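Emit:
{"op": "carry_out", "data": {"rows": [[[-1,0.1,-0.02,0,0],[-1,0.1,-0.02,0,0],[-1,0.1,-0.015,0,0],[-1,0.1,-0.015,0,0],[-1,0.1,-0.02,0,0],[-1,0.1,-0.02,0,0],[-1,0,0,0,0]]]}}

```text
clock: 25.55
position: [0.4829, -0.1084, 0.0803]
ee_rot: [0.0, 0.996, -0.087, 0.0]
contact_force: [1.2, -0.0, -1.5]
width: 0.0213
```

```bash
python3 st.py 2
```

```text
t 25.65 pos [ 0.4827 -0.1084  0.0803] clamp mm -88.23 -108.16 yaw -0.1751 fu [-0.4  0.3] mean -0.05 fv -0.19 fz -2.2 m [ 0.0251  0.0185 -0.0072] w 0.0211
```

Emit:
{"op": "carry_out", "data": {"rows": [[[-1,0.05,-0.01,0,0],[-1,0.05,-0.01,0,0],[-1,0,0,0,0]]]}}

```text
clock: 25.95
position: [0.4838, -0.1086, 0.0803]
ee_rot: [0.0, 0.996, -0.087, 0.0]
contact_force: [-1.0, 0.3, -1.8]
width: 0.0211
```

```bash
python3 st.py 2
```

```text
t 26.05 pos [ 0.4837 -0.1085  0.0803] clamp mm -87.24 -108.15 yaw -0.175 fu [-0.2  0.2] mean 0.01 fv -0.07 fz -1.9 m [-0.0337 -0.0023  0.0109] w 0.0212
```

Emit:
{"op": "carry_out", "data": {"rows": [[[-1,0.05,-0.01,0,0],[-1,0.05,-0.01,0,0],[-1,0,0,0,0]]]}}

```text
clock: 26.35
position: [0.4843, -0.1087, 0.0802]
ee_rot: [-0.0, 0.996, -0.087, -0.0]
contact_force: [-2.0, -0.3, -1.9]
width: 0.0212
```

```bash
python3 st.py 2
```

```text
t 26.45 pos [ 0.4843 -0.1086  0.0802] clamp mm -86.65 -108.14 yaw -0.1749 fu [-2.1 -0.9] mean -1.49 fv -0.13 fz -0.7 m [0.0346 0.2236 0.0374] w 0.0212
```

Emit:
{"op": "carry_out", "data": {"rows": [[[-1,0.05,-0.01,0,0],[-1,0.05,-0.01,0,0],[-1,0.05,-0.01,0,0],[-1,0,0,0,0]]]}}

```text
clock: 26.85
position: [0.4846, -0.1087, 0.08]
ee_rot: [-0.0, 0.996, -0.087, -0.002]
contact_force: [-5.8, -0.2, -0.3]
width: 0.0214
```

```bash
python3 st.py 2;python3 yel.py|grep now
```

```text
t 26.95 pos [ 0.4847 -0.1087  0.08  ] clamp mm -86.26 -108.13 yaw -0.1747 fu [-5.1 -5. ] mean -5.04 fv -0.56 fz 0.6 m [0.132  1.1771 0.067 ] w 0.0214
now [(np.float64(15.16), 52, np.float64(85.0)), (np.float64(6.76), 40, np.float64(40.0))]
```

Emit:
{"op": "carry_out", "data": {"rows": [[[-1,0.05,-0.01,0,0],[-1,0,0,0,0]]]}}

```text
clock: 27.2
position: [0.485, -0.1088, 0.08]
ee_rot: [-0.0, 0.996, -0.087, -0.002]
contact_force: [-5.3, -0.5, 1.0]
width: 0.0213
```

```bash
python3 st.py 2;python3 yel.py|grep now
```

```text
t 27.3 pos [ 0.4849 -0.1088  0.08  ] clamp mm -85.96 -108.21 yaw -0.1747 fu [-5.5 -5.4] mean -5.44 fv -0.66 fz 0.5 m [0.1047 1.2705 0.0414] w 0.0212
now [(np.float64(15.06), 50, np.float64(85.0)), (np.float64(8.04), 44, np.float64(40.0))]
```

Emit:
{"op": "carry_out", "data": {"rows": [[[-1,0.05,-0.01,0,0],[-1,0,0,0,0]]]}}

```text
clock: 27.55
position: [0.4852, -0.1089, 0.08]
ee_rot: [-0.0, 0.996, -0.087, -0.002]
contact_force: [-5.4, 0.1, 2.4]
width: 0.0211
```

```bash
python3 st.py 2;python3 yel.py|grep now
```

```text
t 27.65 pos [ 0.4853 -0.1089  0.08  ] clamp mm -85.63 -108.25 yaw -0.1746 fu [-6.3 -5.9] mean -6.09 fv -0.65 fz 0.7 m [0.0613 1.3372 0.0651] w 0.0212
now [(np.float64(14.99), 52, np.float64(81.0)), (np.float64(8.79), 49, np.float64(40.0))]
```

Emit:
{"op": "carry_out", "data": {"rows": [[[-1,0.05,-0.01,0,0],[-1,0,0,0,0]]]}}

```text
clock: 27.9
position: [0.4856, -0.1091, 0.08]
ee_rot: [-0.0, 0.996, -0.087, -0.002]
contact_force: [-5.8, 0.0, 0.6]
width: 0.021
```

```bash
python3 st.py 2;python3 yel.py|grep now
```

```text
t 28.0 pos [ 0.4856 -0.109   0.08  ] clamp mm -85.3 -108.32 yaw -0.1745 fu [-6.8 -6.2] mean -6.49 fv -0.58 fz 1.6 m [0.0539 1.4441 0.0736] w 0.0213
now [(np.float64(15.0), 52, np.float64(80.0)), (np.float64(7.42), 42, np.float64(41.0))]
```

Emit:
{"op": "carry_out", "data": {"rows": [[[-1,0.05,-0.01,0,0],[-1,0,0,0,0]]]}}

```text
clock: 28.25
position: [0.4858, -0.1091, 0.08]
ee_rot: [-0.0, 0.996, -0.087, -0.002]
contact_force: [-6.0, -0.4, 1.8]
width: 0.0208
```

```bash
python3 st.py 2;python3 yel.py|grep now
```

```text
t 28.35 pos [ 0.4858 -0.1091  0.0799] clamp mm -85.03 -108.34 yaw -0.1744 fu [-5.1 -6.5] mean -5.79 fv -1.71 fz 1.5 m [0.0207 1.4602 0.062 ] w 0.0213
now [(np.float64(14.94), 52, np.float64(82.0)), (np.float64(6.95), 41, np.float64(41.0))]
```

Emit:
{"op": "carry_out", "data": {"rows": [[[-1,0.05,-0.01,0,0],[-1,0,0,0,0]]]}}

```text
clock: 28.6
position: [0.4861, -0.1092, 0.0799]
ee_rot: [-0.0, 0.996, -0.087, -0.003]
contact_force: [-7.2, 0.8, 1.6]
width: 0.0212
```

```bash
python3 st.py 3;python3 yel.py|grep now
```

```text
t 28.75 pos [ 0.4861 -0.1092  0.0799] clamp mm -84.71 -108.4 yaw -0.1744 fu [-5.9 -6.8 -6.1] mean -6.27 fv -0.26 fz 1.8 m [0.0105 1.5475 0.0489] w 0.0209
now [(np.float64(14.59), 48, np.float64(82.0)), (np.float64(7.29), 42, np.float64(40.0))]
```

Emit:
{"op": "carry_out", "data": {"rows": [[[-1,-0.2,0.035,0,0],[-1,-0.4,0.07,0,0],[-1,-0.5,0.09,0,0],[-1,0.6,2,0,0],[-1,0.69,4,0,0],[-1,0.69,4.4,0,0],[-1,0.69,4.4,0,0],[-1,0.69,4,0,0],[-1,0.5,2.95,0,0],[-1,0,0,0,0]]]}}

```text
clock: 29.8
position: [0.5182, 0.1139, 0.0808]
ee_rot: [-0.001, 0.996, -0.086, 0.002]
contact_force: [1.6, -1.2, -2.1]
width: 0.0213
```

```bash
python3 st.py 2;python3 yel.py|grep now
```

```text
t 29.9 pos [0.5172 0.1112 0.0805] clamp mm -92.46 114.02 yaw -0.1732 fu [-0.8 -0.4] mean -0.56 fv -0.0 fz -1.4 m [-0.0437 -0.0273  0.0032] w 0.0214
now [(np.float64(24.89), 119, np.float64(41.0)), (np.float64(15.01), 50, np.float64(93.0))]
```

Emit:
{"op": "carry_out", "data": {"rows": [[[-1,0.15,-0.12,0,0],[-1,0.15,-0.03,0,0],[-1,0.15,-0.03,0,0],[-1,0.1,-0.02,0,0],[-1,0.05,-0.01,0,0],[-1,0.05,-0.01,0,0],[-1,0,0,0,0]]]}}

```text
clock: 30.65
position: [0.5229, 0.1077, 0.0803]
ee_rot: [0.0, 0.996, -0.087, 0.0]
contact_force: [1.0, -0.5, -1.4]
width: 0.0212
```

```bash
python3 st.py 1
```

```text
t 30.7 pos [0.5228 0.1077 0.0803] clamp mm -86.34 111.62 yaw -0.175 fu [-0.4] mean -0.41 fv -0.81 fz -1.7 m [-0.0082  0.0106 -0.0342] w 0.0214
```

Emit:
{"op": "carry_out", "data": {"rows": [[[-1,0.05,-0.01,0,0],[-1,0.05,-0.01,0,0],[-1,0.05,-0.01,0,0],[-1,0,0,0,0]]]}}

```text
clock: 31.1
position: [0.5237, 0.1075, 0.0802]
ee_rot: [-0.0, 0.996, -0.087, -0.001]
contact_force: [-0.3, 1.2, -2.0]
width: 0.021
```

```bash
python3 st.py 1;python3 yel.py|grep now
```

```text
t 31.15 pos [0.5238 0.1075 0.0803] clamp mm -85.31 111.58 yaw -0.175 fu [-1.7] mean -1.74 fv -0.74 fz -2.2 m [0.1161 0.2681 0.0601] w 0.0212
now [(np.float64(17.94), 89, np.float64(41.0)), (np.float64(14.73), 47, np.float64(94.0))]
```

Emit:
{"op": "carry_out", "data": {"rows": [[[-1,0.05,-0.01,0,0],[-1,0.05,-0.01,0,0],[-1,0.05,-0.01,0,0],[-1,0,0,0,0]]]}}

```text
clock: 31.6
position: [0.5245, 0.1073, 0.0801]
ee_rot: [-0.0, 0.996, -0.087, -0.001]
contact_force: [-5.2, 0.7, 1.2]
width: 0.0214
```

```bash
python3 st.py 1;python3 yel.py|grep now
```

```text
t 31.65 pos [0.5246 0.1073 0.0801] clamp mm -84.44 111.54 yaw -0.175 fu [-4.6] mean -4.61 fv 0.4 fz 0.1 m [0.3739 1.0794 0.1123] w 0.0213
now [(np.float64(17.3), 87, np.float64(41.0)), (np.float64(14.99), 49, np.float64(94.0))]
```

Emit:
{"op": "carry_out", "data": {"rows": [[[-1,0.05,-0.01,0,0],[-1,0.05,-0.01,0,0],[-1,0,0,0,0]]]}}

```text
clock: 32.0
position: [0.5256, 0.1073, 0.0801]
ee_rot: [-0.0, 0.996, -0.087, -0.001]
contact_force: [-4.7, 2.7, 0.2]
width: 0.0211
```

```bash
python3 st.py 2;python3 yel.py|grep now
```

```text
t 32.1 pos [0.5256 0.1073 0.0801] clamp mm -83.47 111.69 yaw -0.1751 fu [-5.3 -5.7] mean -5.45 fv 1.05 fz 1.0 m [0.4408 1.155  0.1002] w 0.0208
now [(np.float64(16.74), 87, np.float64(41.0)), (np.float64(17.69), 51, np.float64(102.0))]
```

Emit:
{"op": "carry_out", "data": {"rows": [[[-1,0.05,-0.01,0,0],[-1,0,0,0,0]]]}}

```text
clock: 32.35
position: [0.5259, 0.1073, 0.0801]
ee_rot: [-0.0, 0.996, -0.087, -0.001]
contact_force: [-5.6, 2.5, 1.0]
width: 0.0213
```

```bash
python3 st.py 2;python3 yel.py|grep now
```

```text
t 32.45 pos [0.5259 0.1073 0.0801] clamp mm -83.14 111.73 yaw -0.1751 fu [-5.3 -6.2] mean -5.73 fv 1.44 fz 0.8 m [0.4673 1.2398 0.1165] w 0.0215
now [(np.float64(17.19), 90, np.float64(40.0)), (np.float64(18.41), 50, np.float64(108.0))]
```

Emit:
{"op": "carry_out", "data": {"rows": [[[-1,-0.2,0.035,0,0],[-1,-0.4,0.07,0,0],[-1,-0.4,0.07,0,0],[-1,-0.65,-2,0,0],[-1,-0.69,-4,0,0],[-1,-0.69,-4.4,0,0],[-1,-0.69,-4.4,0,0],[-1,-0.69,-4,0,0],[-1,-0.5,-3,0,0],[-1,0,0,0,0],[-1,0,0,0,0]]]}}

```text
clock: 33.6
position: [0.4787, -0.1103, 0.0806]
ee_rot: [0.0, 0.996, -0.089, 0.001]
contact_force: [0.3, -0.3, -2.8]
width: 0.0214
```

```bash
python3 ov.py ov8; python3 st.py 1;python3 yel.py|grep now
```

```text
t 33.75 pos [ 0.4785 -0.1086  0.0804] clamp mm -92.38 -109.15 yaw -0.174 fu [-0.] mean -0.0 fv -0.16 fz -2.8 m [ 0.0471 -0.0081 -0.0683] w 0.0213
now [(np.float64(23.3), 62, np.float64(111.0)), (np.float64(7.24), 40, np.float64(40.0))]
```

View pics/ov8_side.png

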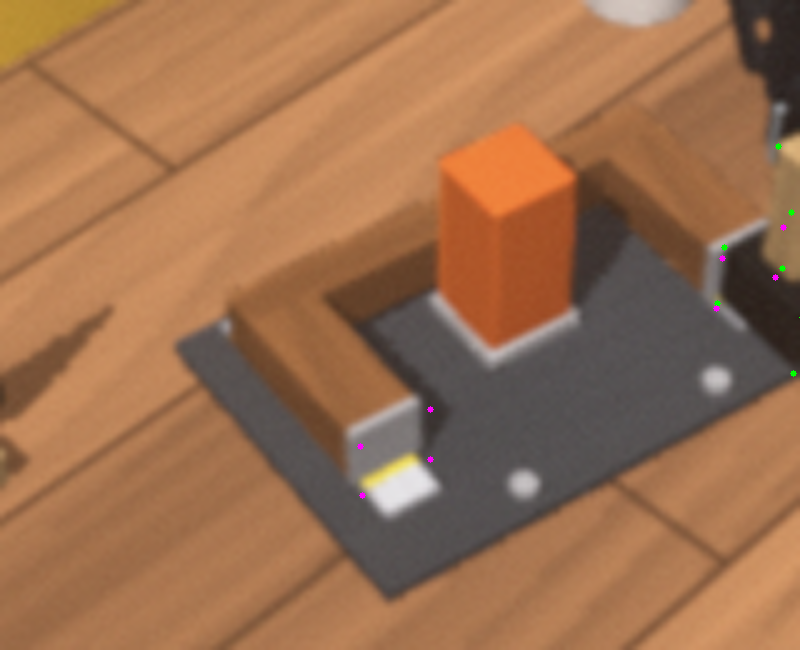

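Emit:
{"op": "carry_out", "data": {"rows": [[[-1,0.15,-0.03,0,0],[-1,0.15,-0.03,0,0],[-1,0.15,0.05,0,0],[-1,0.1,-0.02,0,0],[-1,0.1,-0.02,0,0],[-1,0.05,-0.01,0,0],[-1,0.05,-0.01,0,0],[-1,0,0,0,0]]]}}

```text
clock: 34.6
position: [0.4855, -0.1101, 0.0803]
ee_rot: [-0.0, 0.996, -0.087, -0.0]
contact_force: [-0.5, 0.3, -1.7]
width: 0.0214
```

```bash
python3 st.py 1
```

```text
t 34.65 pos [ 0.4855 -0.1101  0.0803] clamp mm -85.18 -109.41 yaw -0.1751 fu [-0.8] mean -0.75 fv -0.01 fz -2.5 m [0.0005 0.0877 0.0002] w 0.0212
```

Emit:
{"op": "carry_out", "data": {"rows": [[[-1,0.05,-0.01,0,0],[-1,0.05,-0.01,0,0],[-1,0,0,0,0]]]}}

```text
clock: 34.95
position: [0.4857, -0.1101, 0.0802]
ee_rot: [-0.0, 0.996, -0.087, -0.001]
contact_force: [-3.1, 0.3, -1.1]
width: 0.0211
```

```bash
python3 st.py 1
```

```text
t 35.0 pos [ 0.4857 -0.1102  0.0802] clamp mm -84.96 -109.39 yaw -0.1748 fu [-3.1] mean -3.13 fv -0.15 fz 0.2 m [0.0906 0.6945 0.0405] w 0.0209
```

Emit:
{"op": "carry_out", "data": {"rows": [[[-1,0.05,-0.01,0,0],[-1,0.05,-0.01,0,0],[-1,0.05,-0.01,0,0],[-1,0,0,0,0]]]}}

```text
clock: 35.4
position: [0.4862, -0.1103, 0.08]
ee_rot: [-0.0, 0.996, -0.087, -0.002]
contact_force: [-5.6, 0.5, 1.4]
width: 0.0207
```

```bash
python3 st.py 1
```

```text
t 35.45 pos [ 0.4863 -0.1103  0.08  ] clamp mm -84.41 -109.42 yaw -0.1746 fu [-5.1] mean -5.09 fv -0.66 fz 0.7 m [0.0627 1.2945 0.0349] w 0.0211
```

Emit:
{"op": "carry_out", "data": {"rows": [[[-1,0.05,-0.01,0,0],[-1,0.05,-0.01,0,0],[-1,0,0,0,0]]]}}

```text
clock: 35.75
position: [0.4869, -0.1105, 0.08]
ee_rot: [-0.0, 0.996, -0.087, -0.002]
contact_force: [-6.4, -0.0, 0.0]
width: 0.0214
```

```bash
python3 st.py 2;python3 yel.py|grep now
```

```text
t 35.85 pos [ 0.4869 -0.1105  0.08  ] clamp mm -83.76 -109.55 yaw -0.1744 fu [-6.1 -6.2] mean -6.18 fv -1.12 fz 1.2 m [0.0303 1.359  0.0628] w 0.0215
now [(np.float64(23.14), 62, np.float64(111.0)), (np.float64(6.4), 38, np.float64(41.0))]
```

Emit:
{"op": "carry_out", "data": {"rows": [[[-1,0.05,-0.01,0,0],[-1,0.05,-0.01,0,0],[-1,0,0,0,0]]]}}

```text
clock: 36.2
position: [0.4874, -0.1107, 0.0799]
ee_rot: [-0.0, 0.996, -0.087, -0.003]
contact_force: [-6.6, 0.0, 1.3]
width: 0.0215
```

```bash
python3 st.py 2;python3 yel.py|grep now
```

```text
t 36.3 pos [ 0.4874 -0.1107  0.0799] clamp mm -83.18 -109.63 yaw -0.1743 fu [-6.7 -6.7] mean -6.68 fv -0.88 fz 1.6 m [-0.0216  1.5271  0.0656] w 0.021
now [(np.float64(23.35), 62, np.float64(112.0)), (np.float64(5.69), 35, np.float64(41.0))]
```

Emit:
{"op": "carry_out", "data": {"rows": [[[-1,0.05,-0.01,0,0],[-1,0,0,0,0]]]}}

```text
clock: 36.55
position: [0.4878, -0.1108, 0.0798]
ee_rot: [-0.0, 0.996, -0.087, -0.003]
contact_force: [-7.0, 0.6, 1.6]
width: 0.0214
```

```bash
python3 st.py 2;python3 yel.py|grep now
```

```text
t 36.65 pos [ 0.4877 -0.1108  0.0798] clamp mm -82.88 -109.64 yaw -0.1743 fu [-7.2 -6.3] mean -6.77 fv -1.38 fz 1.5 m [0.0148 1.583  0.0734] w 0.0211
now [(np.float64(23.21), 61, np.float64(111.0)), (np.float64(6.62), 38, np.float64(41.0))]
```

Emit:
{"op": "carry_out", "data": {"rows": [[[-1,-0.2,0.035,0,0],[-1,-0.4,0.07,0,0],[-1,-0.5,0.09,0,0],[-1,0.6,2,0,0],[-1,0.69,4,0,0],[-1,0.69,4.4,0,0],[-1,0.69,4.4,0,0],[-1,0.69,4,0,0],[-1,0.5,2.95,0,0],[-1,0,0,0,0],[-1,0,0,0,0]]]}}

```text
clock: 37.8
position: [0.5189, 0.1089, 0.0805]
ee_rot: [0.0, 0.996, -0.086, 0.001]
contact_force: [0.3, -0.9, -1.7]
width: 0.0208
```

```bash
python3 ov.py ov9; python3 st.py 1;python3 yel.py|grep now
```

```text
t 37.95 pos [0.5184 0.1074 0.0804] clamp mm -90.62 110.5 yaw -0.1761 fu [-0.] mean -0.02 fv 0.2 fz -2.5 m [-0.0169  0.0062  0.0295] w 0.021
now [(np.float64(20.72), 99, np.float64(42.0)), (np.float64(19.36), 50, np.float64(111.0))]
```

View pics/ov9_side.png

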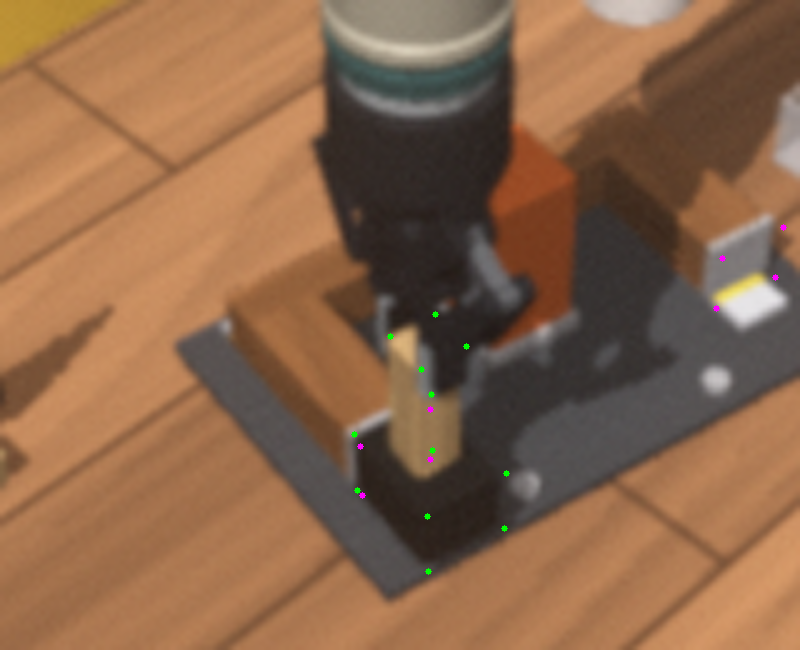

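Emit:
{"op": "carry_out", "data": {"rows": [[[-1,0.15,0.05,0,0],[-1,0.15,0.05,0,0],[-1,0.15,-0.03,0,0],[-1,0.1,-0.02,0,0],[-1,0.05,-0.01,0,0],[-1,0.05,-0.01,0,0],[-1,0.05,-0.01,0,0],[-1,0,0,0,0]]]}}

```text
clock: 38.8
position: [0.5253, 0.1085, 0.0803]
ee_rot: [0.0, 0.996, -0.087, 0.0]
contact_force: [0.6, 0.0, -2.2]
width: 0.0211
```

```bash
python3 st.py 1
```

```text
t 38.85 pos [0.5253 0.1085 0.0803] clamp mm -84.0 112.86 yaw -0.1749 fu [-0.6] mean -0.55 fv 0.23 fz -2.5 m [ 0.0025 -0.0039 -0.0024] w 0.0213
```

Emit:
{"op": "carry_out", "data": {"rows": [[[-1,0.05,-0.01,0,0],[-1,0.05,-0.01,0,0],[-1,0.05,-0.01,0,0],[-1,0.05,-0.01,0,0],[-1,0,0,0,0]]]}}

```text
clock: 39.35
position: [0.5259, 0.1083, 0.0801]
ee_rot: [-0.0, 0.996, -0.087, -0.001]
contact_force: [-4.3, 1.2, 0.6]
width: 0.0214
```

```bash
python3 st.py 1;python3 yel.py|grep now
```

```text
t 39.4 pos [0.5259 0.1083 0.0801] clamp mm -83.38 112.72 yaw -0.175 fu [-4.6] mean -4.57 fv 0.82 fz 1.0 m [0.2256 0.9995 0.0027] w 0.0211
now [(np.float64(18.61), 95, np.float64(40.0)), (np.float64(19.55), 52, np.float64(111.0))]
```

Emit:
{"op": "carry_out", "data": {"rows": [[[-1,0.05,-0.01,0,0],[-1,0.05,-0.01,0,0],[-1,0.05,-0.01,0,0],[-1,0,0,0,0]]]}}

```text
clock: 39.85
position: [0.5277, 0.1082, 0.0801]
ee_rot: [-0.0, 0.996, -0.087, -0.001]
contact_force: [-6.2, 1.3, 0.4]
width: 0.0217
```

```bash
python3 st.py 1;python3 yel.py|grep now
```

```text
t 39.9 pos [0.5277 0.1082 0.0801] clamp mm -81.62 112.98 yaw -0.175 fu [-5.4] mean -5.45 fv 0.61 fz 1.1 m [0.5099 1.2105 0.1258] w 0.0213
now [(np.float64(14.73), 77, np.float64(40.0)), (np.float64(22.47), 55, np.float64(118.0))]
```

Emit:
{"op": "carry_out", "data": {"rows": [[[-1,0.05,-0.01,0,0],[-1,0.05,-0.01,0,0],[-1,0,0,0,0]]]}}

```text
clock: 40.25
position: [0.5283, 0.1082, 0.0801]
ee_rot: [-0.0, 0.996, -0.087, -0.001]
contact_force: [-4.7, 2.0, 0.1]
width: 0.0212
```

```bash
python3 st.py 1;python3 yel.py|grep now
```

```text
t 40.3 pos [0.5283 0.1082 0.0801] clamp mm -80.94 113.03 yaw -0.1751 fu [-6.2] mean -6.24 fv 2.21 fz 0.9 m [0.4853 1.3111 0.1303] w 0.0212
now [(np.float64(14.79), 78, np.float64(40.0)), (np.float64(21.92), 51, np.float64(119.0))]
```

Emit:
{"op": "carry_out", "data": {"rows": [[[-1,-0.2,0.035,0,0],[-1,-0.4,0.07,0,0],[-1,-0.4,0.07,0,0],[-1,-0.65,-2.2,0,0],[-1,-0.69,-4,0,0],[-1,-0.69,-4.4,0,0],[-1,-0.69,-4.4,0,0],[-1,-0.69,-4,0,0],[-1,-0.5,-2.9,0,0],[-1,0,0,0,0],[-1,0,0,0,0]]]}}

```text
clock: 41.45
position: [0.4813, -0.1106, 0.0806]
ee_rot: [0.0, 0.996, -0.088, 0.001]
contact_force: [-0.2, 0.3, -2.0]
width: 0.0213
```

```bash
python3 ov.py ov10; python3 st.py 1;python3 yel.py|grep now
```

```text
t 41.6 pos [ 0.481  -0.1089  0.0804] clamp mm -89.85 -108.95 yaw -0.1739 fu [-0.6] mean -0.57 fv 0.75 fz -2.5 m [ 0.0434 -0.0372 -0.0209] w 0.021
now [(np.float64(25.95), 63, np.float64(119.0)), (np.float64(6.48), 35, np.float64(40.0))]
```

View pics/ov10_side.png

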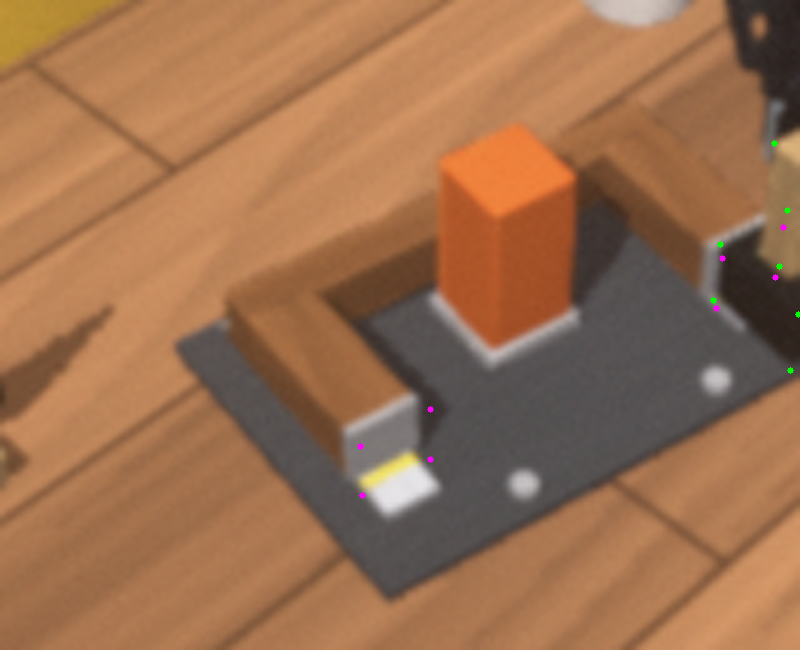

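Emit:
{"op": "carry_out", "data": {"rows": [[[-1,0.15,-0.03,0,0],[-1,0.15,-0.03,0,0],[-1,0.15,-0.03,0,0],[-1,0.1,-0.02,0,0],[-1,0.05,-0.01,0,0],[-1,0.05,-0.01,0,0],[-1,0,0,0,0]]]}}

```text
clock: 42.35
position: [0.4871, -0.1109, 0.0803]
ee_rot: [-0.0, 0.996, -0.087, -0.0]
contact_force: [-1.0, 0.1, -2.2]
width: 0.0212
```

```bash
python3 st.py 1
```

```text
t 42.4 pos [ 0.4871 -0.111   0.0803] clamp mm -83.42 -109.94 yaw -0.1751 fu [0.2] mean 0.15 fv -0.03 fz -1.9 m [0.0388 0.0196 0.0039] w 0.0214
```

Emit:
{"op": "carry_out", "data": {"rows": [[[-1,0.05,-0.01,0,0],[-1,0.05,-0.01,0,0],[-1,0.05,-0.01,0,0],[-1,0,0,0,0]]]}}

```text
clock: 42.8
position: [0.4875, -0.111, 0.0801]
ee_rot: [-0.0, 0.996, -0.087, -0.001]
contact_force: [-3.8, -0.3, -1.0]
width: 0.0213
```

```bash
python3 st.py 1
```

```text
t 42.85 pos [ 0.4875 -0.111   0.0801] clamp mm -83.07 -109.93 yaw -0.1748 fu [-3.6] mean -3.62 fv -0.29 fz -0.1 m [0.0696 0.8474 0.0253] w 0.0214
```

Emit:
{"op": "carry_out", "data": {"rows": [[[-1,0.05,-0.01,0,0],[-1,0.05,-0.01,0,0],[-1,0.05,-0.01,0,0],[-1,0.05,-0.01,0,0],[-1,0,0,0,0]]]}}

```text
clock: 43.35
position: [0.4886, -0.1114, 0.08]
ee_rot: [-0.0, 0.996, -0.087, -0.002]
contact_force: [-6.0, -0.4, 1.5]
width: 0.0211
```

```bash
python3 st.py 2
```

```text
t 43.45 pos [ 0.4886 -0.1113  0.08  ] clamp mm -81.94 -110.06 yaw -0.1745 fu [-5.  -6.2] mean -5.59 fv -0.91 fz 1.1 m [0.0015 1.2973 0.0806] w 0.0218
```

Emit:
{"op": "carry_out", "data": {"rows": [[[-1,0.05,-0.01,0,0],[-1,0.05,-0.01,0,0],[-1,0,0,0,0]]]}}

```text
clock: 43.75
position: [0.4892, -0.1116, 0.0799]
ee_rot: [-0.0, 0.996, -0.087, -0.003]
contact_force: [-5.8, 0.2, 2.2]
width: 0.0213
```

```bash
python3 st.py 2;python3 yel.py|grep now
```

```text
t 43.85 pos [ 0.4892 -0.1115  0.0799] clamp mm -81.33 -110.16 yaw -0.1744 fu [-6.9 -6.8] mean -6.83 fv -1.1 fz 1.3 m [-0.0552  1.4693  0.0416] w 0.0211
now [(np.float64(26.04), 64, np.float64(118.0)), (np.float64(5.81), 34, np.float64(39.0))]
```

Emit:
{"op": "carry_out", "data": {"rows": [[[-1,0.05,-0.01,0,0],[-1,0,0,0,0]]]}}

```text
clock: 44.1
position: [0.4894, -0.1117, 0.0799]
ee_rot: [0.0, 0.996, -0.087, -0.003]
contact_force: [-5.1, -0.3, 1.1]
width: 0.0215
```

```bash
python3 st.py 2
```

```text
t 44.2 pos [ 0.4894 -0.1117  0.0799] clamp mm -81.04 -110.22 yaw -0.1743 fu [-7.7 -7.1] mean -7.37 fv -1.74 fz 0.9 m [-0.0404  1.5406  0.0876] w 0.0214
```

Emit:
{"op": "carry_out", "data": {"rows": [[[-1,-0.2,0.035,0,0],[-1,-0.4,0.07,0,0],[-1,-0.5,0.09,0,0],[-1,0.6,2,0,0],[-1,0.69,4,0,0],[-1,0.69,4.4,0,0],[-1,0.69,4.4,0,0],[-1,0.69,4,0,0],[-1,0.5,2.95,0,0],[-1,0,0,0,0],[-1,0,0,0,0]]]}}

```text
clock: 45.3
position: [0.5204, 0.1081, 0.0805]
ee_rot: [0.0, 0.996, -0.086, 0.001]
contact_force: [-0.1, -0.9, -2.2]
width: 0.0216
```

```bash
python3 ov.py ov11; python3 st.py 1;python3 yel.py|grep now
```

```text
t 45.45 pos [0.5198 0.1066 0.0804] clamp mm -89.05 110.01 yaw -0.176 fu [0.6] mean 0.56 fv -0.16 fz -2.6 m [-0.0397 -0.0197  0.0076] w 0.0212
now [(np.float64(19.33), 94, np.float64(40.0)), (np.float64(21.78), 55, np.float64(118.0))]
```

View pics/ov11_side.png

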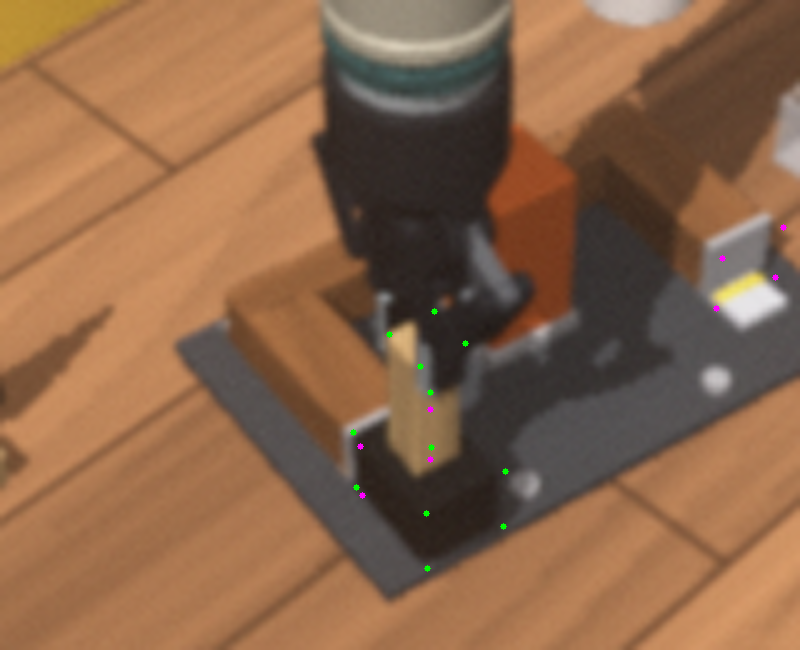

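View pics/ov11_top.png

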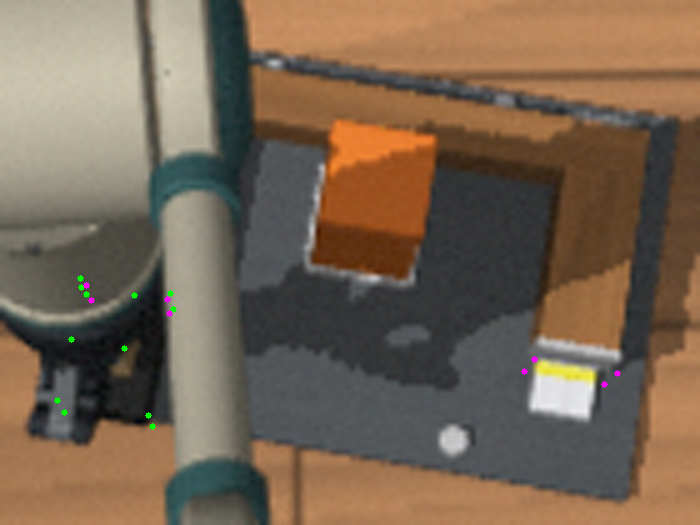

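Emit:
{"op": "carry_out", "data": {"rows": [[[-1,0.15,0.05,0,0],[-1,0.15,0.05,0,0],[-1,0.15,0.03,0,0],[-1,0.15,-0.03,0,0],[-1,0.05,-0.01,0,0],[-1,0.05,-0.01,0,0],[-1,0.05,-0.01,0,0],[-1,0,0,0,0]]]}}

```text
clock: 46.3
position: [0.5274, 0.1082, 0.0803]
ee_rot: [0.0, 0.996, -0.087, 0.0]
contact_force: [-0.3, -0.0, -1.7]
width: 0.0212
```

```bash
python3 st.py 1
```

```text
t 46.35 pos [0.5273 0.1082 0.0803] clamp mm -82.02 112.91 yaw -0.1749 fu [-0.1] mean -0.1 fv -0.18 fz -2.4 m [-0.055   0.0037 -0.0012] w 0.0213
```

Emit:
{"op": "carry_out", "data": {"rows": [[[-1,0.05,-0.01,0,0],[-1,0.05,-0.01,0,0],[-1,0.05,-0.01,0,0],[-1,0.05,-0.01,0,0],[-1,0,0,0,0]]]}}

```text
clock: 46.85
position: [0.528, 0.108, 0.0801]
ee_rot: [-0.0, 0.996, -0.087, -0.001]
contact_force: [-2.8, 1.2, -0.0]
width: 0.021
```

```bash
python3 st.py 1
```

```text
t 46.9 pos [0.528  0.108  0.0801] clamp mm -81.27 112.75 yaw -0.175 fu [-3.2] mean -3.24 fv -0.39 fz 0.4 m [0.2087 0.8638 0.0035] w 0.0211
```

Emit:
{"op": "carry_out", "data": {"rows": [[[-1,0.05,-0.01,0,0],[-1,0.05,-0.01,0,0],[-1,0.05,-0.01,0,0],[-1,0.05,-0.01,0,0],[-1,0,0,0,0]]]}}

```text
clock: 47.4
position: [0.5298, 0.1079, 0.0801]
ee_rot: [-0.0, 0.996, -0.087, -0.001]
contact_force: [-5.0, 2.1, 1.5]
width: 0.0212
```

```bash
python3 st.py 2; python3 yel.py|grep now
```

```text
t 47.5 pos [0.5298 0.1079 0.0801] clamp mm -79.46 112.99 yaw -0.1751 fu [-5.8 -5.8] mean -5.8 fv 1.06 fz 1.5 m [0.4211 1.2052 0.0936] w 0.0211
now [(np.float64(15.23), 77, np.float64(40.0)), (np.float64(21.87), 57, np.float64(115.0))]
```

Emit:
{"op": "carry_out", "data": {"rows": [[[-1,-0.2,0.035,0,0],[-1,-0.4,0.07,0,0],[-1,-0.4,0.07,0,0],[-1,-0.65,-2.2,0,0],[-1,-0.69,-4,0,0],[-1,-0.69,-4.4,0,0],[-1,-0.69,-4.4,0,0],[-1,-0.69,-4,0,0],[-1,-0.5,-2.9,0,0],[-1,0,0,0,0],[-1,0,0,0,0]]]}}

```text
clock: 48.65
position: [0.4827, -0.1107, 0.0805]
ee_rot: [0.0, 0.996, -0.088, 0.001]
contact_force: [-0.6, 0.0, -2.2]
width: 0.0213
```

```bash
python3 ov.py ov12; python3 st.py 1;python3 yel.py|grep now
```

```text
t 48.8 pos [ 0.4824 -0.109   0.0804] clamp mm -88.39 -108.83 yaw -0.1739 fu [-1.2] mean -1.21 fv 0.99 fz -2.5 m [-0.0237  0.0078 -0.0293] w 0.0216
now [(np.float64(24.26), 58, np.float64(113.0)), (np.float64(6.27), 36, np.float64(41.0))]
```

View pics/ov12_top.png

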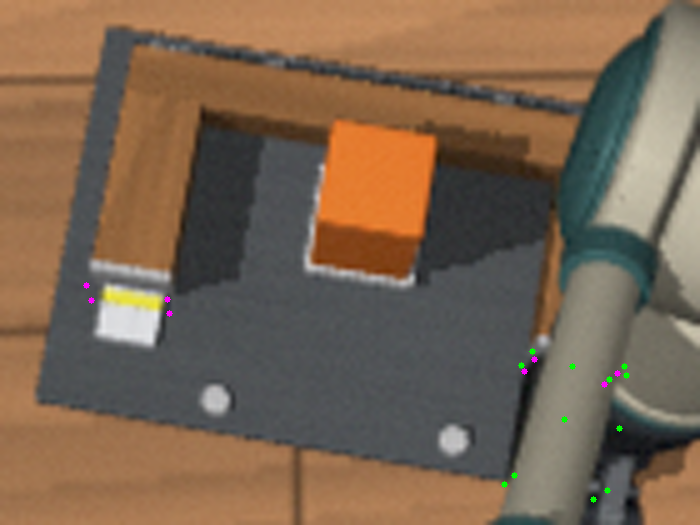

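View pics/ov12_side.png

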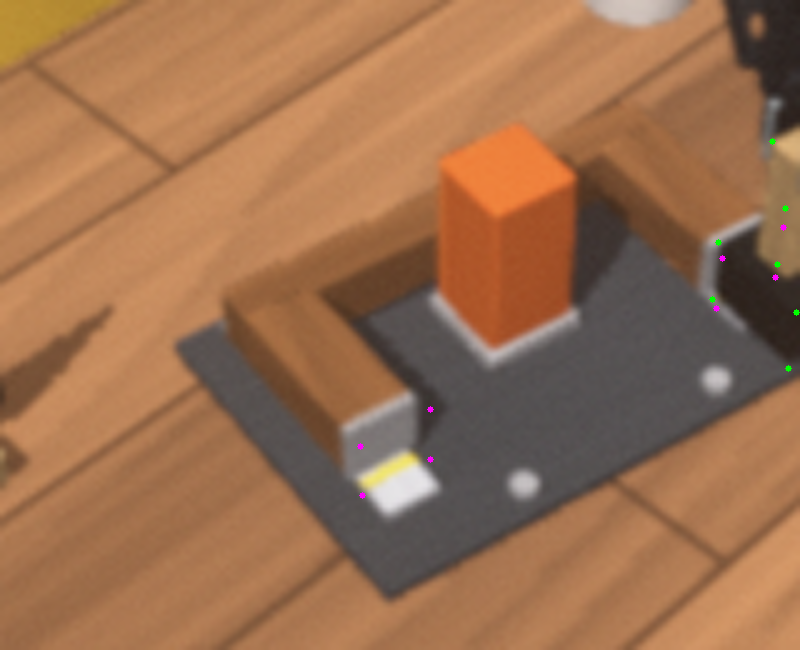

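Emit:
{"op": "carry_out", "data": {"rows": [[[-1,0.15,-0.03,0,0],[-1,0.15,-0.03,0,0],[-1,0.15,-0.03,0,0],[-1,0.05,-0.01,0,0],[-1,0.05,-0.01,0,0],[-1,0.05,-0.01,0,0],[-1,0.05,-0.01,0,0],[-1,0,0,0,0]]]}}

```text
clock: 49.65
position: [0.4887, -0.1112, 0.0803]
ee_rot: [0.0, 0.996, -0.087, 0.0]
contact_force: [0.1, -0.8, -2.1]
width: 0.0214
```

```bash
python3 st.py 1
```

```text
t 49.7 pos [ 0.4887 -0.1112  0.0803] clamp mm -81.86 -109.87 yaw -0.1751 fu [0.1] mean 0.07 fv 0.71 fz -2.4 m [-0.0181  0.0103 -0.0361] w 0.0212
```

Emit:
{"op": "carry_out", "data": {"rows": [[[-1,0.05,-0.01,0,0],[-1,0.05,-0.01,0,0],[-1,0.05,-0.01,0,0],[-1,0.05,-0.01,0,0],[-1,0,0,0,0]]]}}

```text
clock: 50.2
position: [0.4893, -0.1112, 0.0801]
ee_rot: [-0.0, 0.996, -0.087, -0.001]
contact_force: [-4.1, 0.7, -0.4]
width: 0.0217
```

```bash
python3 st.py 1
```

```text
t 50.25 pos [ 0.4894 -0.1112  0.0801] clamp mm -81.19 -109.83 yaw -0.1747 fu [-4.3] mean -4.27 fv -0.57 fz 0.3 m [0.0459 0.8867 0.064 ] w 0.0211
```

Emit:
{"op": "carry_out", "data": {"rows": [[[-1,0.05,-0.01,0,0],[-1,0.05,-0.01,0,0],[-1,0.05,-0.01,0,0],[-1,0.05,-0.01,0,0],[-1,0,0,0,0]]]}}

```text
clock: 50.75
position: [0.4904, -0.1116, 0.08]
ee_rot: [-0.0, 0.996, -0.087, -0.002]
contact_force: [-6.0, -0.4, 0.8]
width: 0.0212
```

```bash
python3 st.py 1
```

```text
t 50.8 pos [ 0.4904 -0.1116  0.08  ] clamp mm -80.06 -110.01 yaw -0.1745 fu [-6.6] mean -6.6 fv -1.27 fz 1.5 m [0.0364 1.4419 0.0712] w 0.0213
```

Emit:
{"op": "carry_out", "data": {"rows": [[[-1,-0.3,0.05,0,0],[-1,-0.5,0.09,0,0],[-1,-0.5,0.09,1,0],[-1,0.1,1.5,1,0],[-1,0.3,3,1,0],[-1,0.3,4,0,0],[-1,0.3,4.2,0,0.02],[-1,0.3,4.2,0,0.02],[-1,0.3,4.2,0,0.02],[-1,0.3,4.2,0,0.02],[-1,0.3,4.2,0,0.02]]]}}

```text
clock: 51.9
position: [0.5022, 0.1884, 0.1118]
ee_rot: [-0.001, 0.999, -0.037, 0.002]
contact_force: [0.3, -0.4, -2.3]
width: 0.0212
```

```bash
python3 - <<'E'
from h import *
print(telemetry.get_state()["position"],telemetry.get_state()["clock"])
E
```

```text
[0.50223197 0.18840546 0.11176889] 51.9
```

Emit:
{"op": "carry_out", "data": {"rows": [[[-1,0.3,3.5,0,0.01],[-1,0.2,2.7,0,0.01],[-1,0.1,1.5,0,0],[-1,0,0,0,0],[-1,0,0,0,0]]]}}

```text
clock: 52.4
position: [0.5075, 0.2619, 0.1106]
ee_rot: [0.0, 1.0, -0.027, 0.0]
contact_force: [-0.7, 0.0, -2.4]
width: 0.0218
```

```bash
python3 - <<'E'
from h import *
p=cams.get_image("side");save(p,"s20.png",(120,120,320,310),4)
s=telemetry.get_state();print(s["position"],s["clock"],s["ee_rot"])
from yel import yel
print([yel(p["image"],k) for k in "LR"])
E
```

```text
[0.50745706 0.261367   0.11051046] 52.45 [ 4.82840929e-04  9.99615902e-01 -2.77094920e-02  1.43829864e-05]
[(np.float64(19.63), 54, np.float64(112.0)), (np.float64(21.45), 56, np.float64(113.0))]
```

View pics/s20.png

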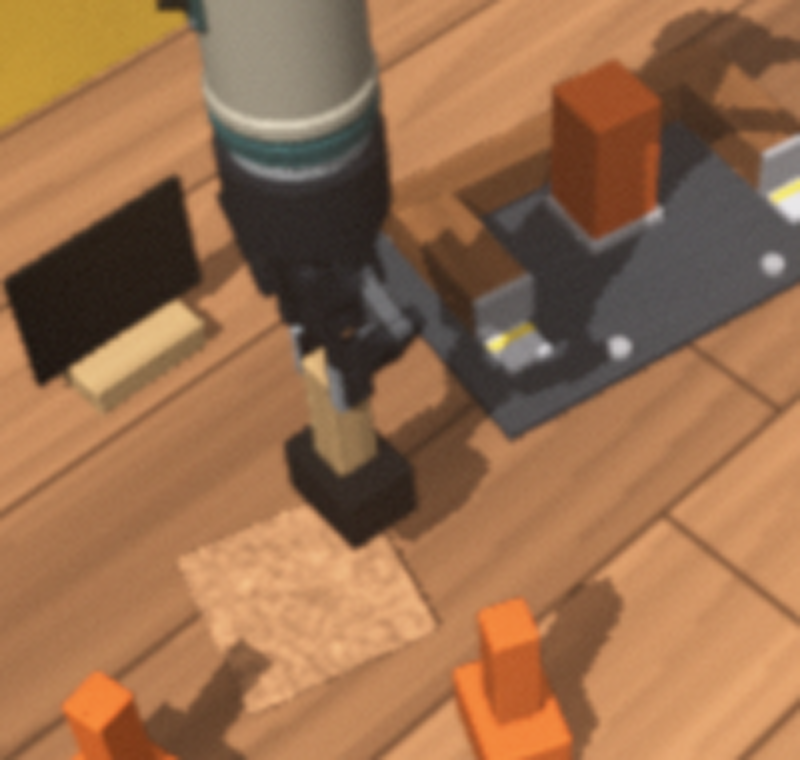

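Emit:
{"op": "carry_out", "data": {"rows": [[[-1,0,2,0,0],[-1,0,2.1,0,0],[-1,0,0,-1,0],[-1,0,0,-1.5,0],[-1,0,0,-1,0],[-1,0,0,-0.5,0],[-1,0,0,-0.3,0],[-1,0,0,0,0]]]}}

```text
clock: 53.25
position: [0.5077, 0.3028, 0.0671]
ee_rot: [0.0, 1.0, -0.028, -0.0]
contact_force: [0.4, -0.4, -1.5]
width: 0.0212
```

Emit:
{"op": "carry_out", "data": {"rows": [[[-1,0,0,-0.1,0],[-1,0,0,-0.1,0],[-1,0,0,0,0]]]}}

```text
clock: 53.55
position: [0.5078, 0.3034, 0.0656]
ee_rot: [-0.0, 1.0, -0.027, 0.0]
contact_force: [0.2, -0.0, -1.6]
width: 0.0214
```

Emit:
{"op": "carry_out", "data": {"rows": [[[-1,0,0,-0.1,0],[-1,0,0,0,0]]]}}

```text
clock: 53.75
position: [0.5077, 0.3034, 0.0643]
ee_rot: [0.0, 1.0, -0.027, 0.0]
contact_force: [0.1, -0.2, -2.6]
width: 0.0212
```

```bash
python3 - <<'E'
from h import *
p=cams.get_image("side");save(p,"s21.png",(120,160,320,310),4)
s=telemetry.get_state();print(s["position"],s["clock"],s["contact_force"])
E
```

```text
[0.50762625 0.30339151 0.06431248] 53.8 [-0.10022946 -0.11184954 -2.49745963]
```

View pics/s21.png

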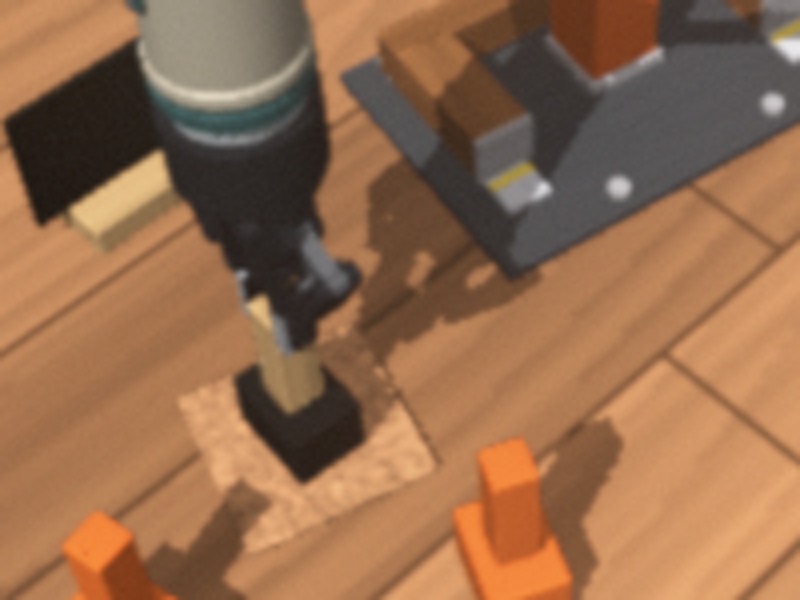

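Continue lowering gently to touch.

Emit:
{"op": "carry_out", "data": {"rows": [[[-1,0,0,-0.1,0],[-1,0,0,0,0]]]}}

```text
clock: 54.0
position: [0.5077, 0.3035, 0.0639]
ee_rot: [-0.0, 1.0, -0.027, 0.0]
contact_force: [-0.7, 0.2, 1.9]
width: 0.0211
```

Emit:
{"op": "carry_out", "data": {"rows": [[[-1,0,0,-0.1,0],[-1,0,0,0,0]]]}}

```text
clock: 54.2
position: [0.5078, 0.3036, 0.0638]
ee_rot: [-0.0, 1.0, -0.027, 0.0]
contact_force: [-3.1, -0.0, 7.2]
width: 0.0213
```

Emit:
{"op": "carry_out", "data": {"rows": [[[-1,0,0,-0.1,0],[-1,0,0,0,0]]]}}

```text
clock: 54.4
position: [0.5078, 0.3036, 0.0638]
ee_rot: [-0.0, 1.0, -0.027, 0.001]
contact_force: [-3.8, -1.4, 12.2]
width: 0.0213
```

Emit:
{"op": "carry_out", "data": {"rows": [[[-1,0,0,0.15,0],[-1,0,0,0,0],[0.2,0,0,0,0],[0.4,0,0,0,0],[1,0,0,0,0],[1,0,0,0,0],[1,0,0,0,0],[1,0,0,0,0],[1,0,0,0,0],[1,0,0,0,0]]]}}

```text
clock: 55.4
position: [0.5077, 0.3034, 0.0628]
ee_rot: [-0.0, 1.0, -0.028, 0.0]
contact_force: [0.2, -0.0, 0.2]
width: 0.0854
```

Emit:
{"op": "carry_out", "data": {"rows": [[[1,0,0,1,0],[1,0,0,3,0],[1,0,0,4,0],[1,0,0,4,0],[1,0,0,3,0],[1,-3,0,0,0],[1,-4,0,0,0],[1,-4,0,0,0],[1,-4,0,0,0],[1,-3,0,0,0],[1,0,0,0,0],[1,0,0,0,0]]]}}

```text
clock: 56.6
position: [0.3278, 0.3036, 0.2139]
ee_rot: [-0.001, 1.0, -0.027, 0.001]
contact_force: [0.4, 0.1, -0.4]
width: 0.0852
```

```bash
python3 - <<'E'
from h import *
from yel import yel
p=cams.get_image("side");save(p,"s22.png",s=1.5);save(p,"s22c.png",(195,125,345,235),5)
q=cams.get_image("top");save(q,"t22.png",s=1.5);save(q,"t22c.png",(205,125,345,230),5)
s=telemetry.get_state();print(s["position"],s["clock"],s["contact_force"],s["width"],[yel(p["image"],k) for k in "LR"])
E
```

```text
[0.32886443 0.30369546 0.21343661] 56.7 [ 0.52410975 -0.43820447 -0.08926324] 0.08557231710816353 [(np.float64(0.0), 0, np.float64(4.0)), (np.float64(21.62), 56, np.float64(112.0))]
```

View pics/s22.png

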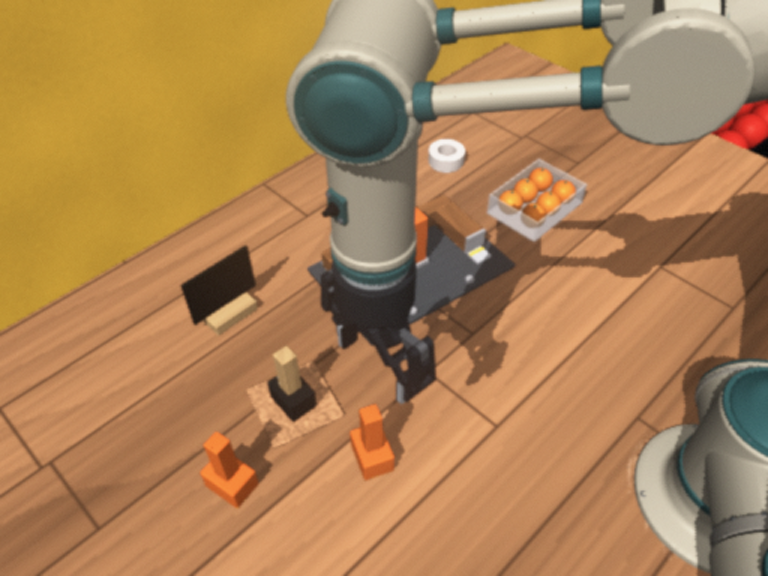

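View pics/s22c.png

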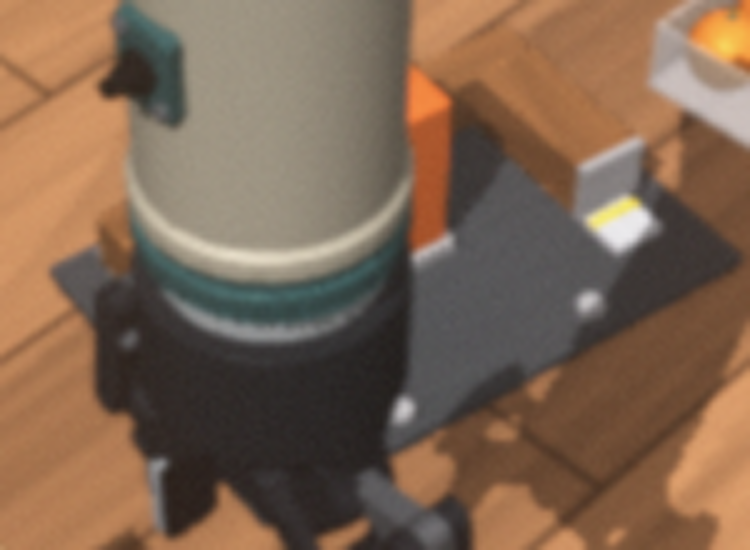

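View pics/t22.png

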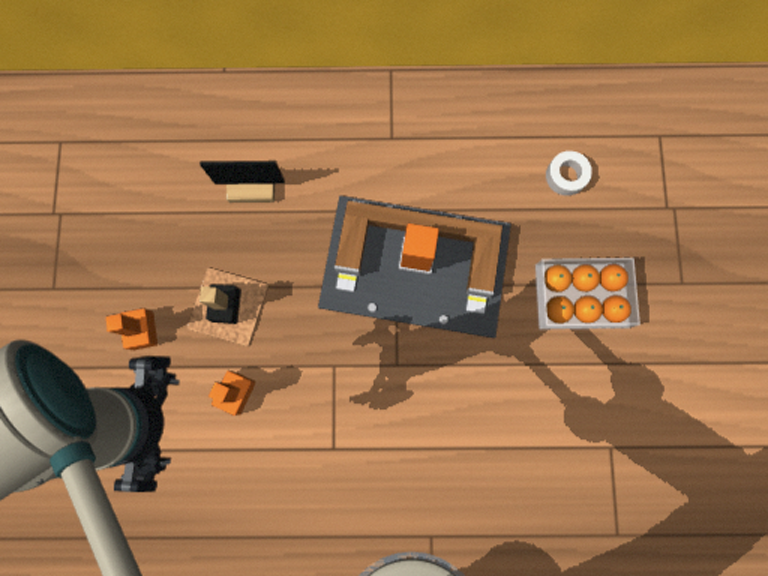

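View pics/t22c.png

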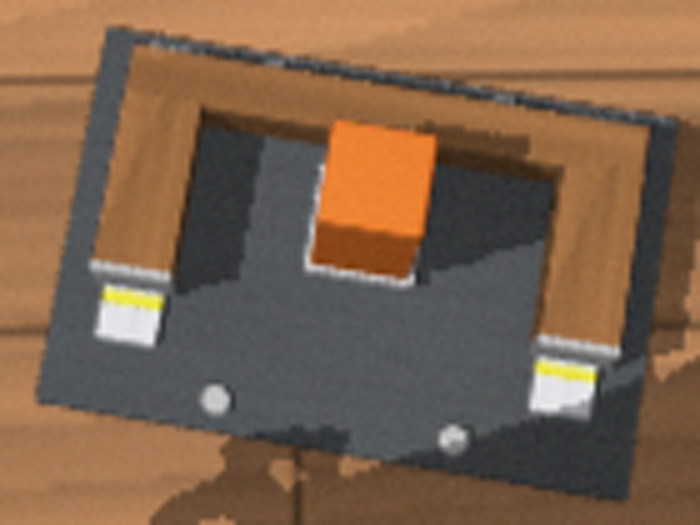

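The final pictures show both stripes fully uncovered. In the top crop they sit at about (133,298) and (566,370), with white rail visible beyond each. The yoke is square, the mallet stands upright mid-pad, and the bystanders are unmoved. I'm handing the job in.

```bash
python3 -c "
from rig import manip,telemetry
print(manip.sign_off(),telemetry.get_state()['clock'])"
```

```text
the job is handed in; nothing more can be done
the job is handed in; nothing more can be done
```

I worked the yoke off with ten mallet taps, alternating left and right. I then stood the mallet back upright near the middle of its cork pad, let go and drew the arm clear. The job was handed in at about 56.7 s of the 67 s allowed.

**Yoke:** In the last top picture both yellow stripes show fully with white rail beyond them, and the yoke looks square. From the contact points before the last tap on each side, plus what that tap added, each side moved roughly 7.5 mm or more. These are my estimates, good to about 1 mm.

**Push force:** The averaged push stayed at or below about 7.4 N. The force signal is noisy (about ±0.7 N), and the highest single reading along the push was 7.7 N. On the last reading of that tap a sideways force of about 1.7 N came on top.

**Mallet and goods:** The mallet stands upright with the gripper open and clear, placed about 2 mm from my measured pad middle. The board, label roll, tray and orange mallets look unmoved in the last pictures.

**What disagreed:**
- **Right side followed:** on most left taps the right side moved along too.
- **Stripe area:** the yellow area measured in the side view stops growing once a stripe is full. I relied on the contact positions and the top view for the final check.
- **Side view blocked:** in the last side picture the arm hid the left lug.

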